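# Set the featherboard on the router table

## Task

Get the router table ready for a moulding cut: lift the red push block out of the way and lay it flat on the black rubber mat, slide the dark wooden blank flat against the fence on the near side of the cutter, and then slide the yellow featherboard up so that, left on its own, its fingers hold the blank against the fence with a light spring pressure of about 7 newtons. The blank is delicate: neither your fingers nor the featherboard may ever press on it with more than 15 newtons, and leave the other things on the bench where they are.

Things in the scene. Friction and masses are not known exactly. Their poses are not given: they have to be found in the camera images.
- router_fence: Router fence, fixed: two brown faces 75 mm high on an aluminium beam, black dust box behind. Its x runs along the fence (direction of feed), y squarely out of the face towards the work, z up. Origin: on the face (plane y = 0) at bench level, z = 0. The near face spans x = -160 to +125 mm; the blank belongs on it, its far end short of the opening (blank centre x between -80 and +20 mm).
- cutter (a point): The cutter, at bench level, in the 50 mm opening between the fence's near and far faces, 150 mm along x from the fence's origin; it stands 34 mm high.
- featherboard: Yellow featherboard on a track square to the fence: it only slides along the fence's y. Axes as the fence. Origin: on the bench, on the centre line, at the line of the unbent fingertips (at fence y = 50 mm they just touch a flush blank). Plate 74 mm wide, y 36 to 135 mm, top at z = 19 mm; two black knobs, 34 mm across, z 22 to 46 mm, at y = 65 and 108 mm. Push the rear edge or hold a knob.
- feather_tail (a point): Middle of the featherboard's flat rear edge, at z = 10 mm, where it can be pushed. The knobs are nipped up, so it slides stiffly with a steady drag of 10 to 14 N and stays where it is left, fingers bent or not. When it is pushed, the drag adds to the finger pressure: feel the drag before the fingers touch.
- feather_tips (a point): Middle of the row of six unbent fingertips, at z = 10 mm; the row runs 29 mm either way along the fence. The fingers are 55 mm long, lean 45 degrees towards the fence's +x and spring back when pressed. They are far softer than solid contact; their stiffness is not given: judge the pressure by feel.
- blank: Dark wooden moulding blank, a loose bar 200 mm long (its x) by 50 mm wide (its y) by 22 mm high, about 0.15 kg. Origin: centre of its underside. It starts clear of the fence, roughly along it, between the fence and the featherboard.
- push_block: Red push block, loose, about 0.25 kg: a sole 180 mm long (its x) by 60 mm wide (its y) and 18 mm thick, with a straight handle bar along x, 130 mm long, 26 mm wide and 26 mm high, centred 105 mm above the underside (top at 118 mm) on two posts. Origin: centre of its underside. It starts between the blank and the fence.
- mat: Black rubber mat, fixed, 280 mm (its x) by 170 mm (its y), 4 mm thick. Origin: centre of its underside.
- mallet: Wooden mallet lying on the bench, leave alone: head 62 x 115 x 70 mm, handle 190 mm towards its -x. Origin under the middle of the head.
- glue: Yellow glue bottle, 60 mm across and 170 mm high, leave alone. Origin under its centre.
- tin: Blue tin, 86 mm across and 100 mm high, leave alone. Origin under its centre.
- tape: Roll of blue tape lying flat, 100 mm across and 25 mm high, leave alone. Origin under its centre.
- bit_jar: Glass jar with a steel cap, 64 mm across and 85 mm high, leave alone. Origin under its centre.
- try_square: Try square lying flat, leave alone: dark wooden stock 26 x 110 x 18 mm (along its y), steel blade 150 mm towards its +x. Origin under the middle of the stock.
- collet_wrench: Steel spanner, 170 mm long along its x, lying flat, leave alone. Origin under its middle.

How it is judged:
By the outcome, as a careful person would: the job done as asked, in the order asked, and still so for the second after the job is handed in, with the robot touching nothing.
It also fails if it takes over 72 s, if anything falls off the work surface, if the arm or the gripper's body presses on something with over 40 N, if the wrist force passes 120 N, or if a joint passes its speed limit or range.

## Robot

A 6-joint arm with a two-finger parallel gripper is mounted at the origin on the work surface. World frame = base frame: x ahead of the robot, y to its left, z up, the work surface at z = 0. Lengths are in m, angles in rad, forces in N, time in s.
With the tool pointing down it reaches from about 0.225 to 0.875 m from the base axis. Payload 3.4 kg.
Tool frame: the origin (TCP) lies between the finger pads; the fingertips stand manip.finger_overhang ahead of it and the grasp point (between the pads) lies 6 mm ahead of it (manip.finger_overhang is the distance from the TCP to the fingertips, in m); z points along the fingers, y is the direction in which the jaws open and shut (so a half turn about z gives the same grasp; the last joint's range is limited). The gripper opens to 85 mm and grips with 20 to 120 N. Pads are 22 mm wide; open, the fingers measure 114 mm over their backs; the gripper's body (76 mm by 85 mm) begins 54 mm behind the grasp point. The pads swing forward as they close: fully open they stand 13 mm farther back than shut.
Start: joints at [-1.367, 0.276, 1.505, -0, 1.361, -0.121], TCP at [0.183, -0.545, 0.256] pointing down, gripper open.
Joint ranges: [-2.89, 2.89], [-0.75, 2.08], [0.22, 2.7], [-1.18, 4.32], [0.11, 2.71], [-2.7, 2.7]. Speed limits (rad/s): [2.57, 2.57, 3.14, 3.14, 3.14, 3.14].

## Interface

Orientations are given as a unit quaternion [w, x, y, z].
In Python, from rig import telemetry, eyes, manip gives the robot as it stands.
- The arm moves only by the tool carry_out, never from a script. Its argument "plan" is one flat list of numbers, 7 for each row, row after row: the turn, a rotation vector about the tool's x, y, z in rad, then the shift along the tool's x, y, z in cm, then the opening, from -1 (shut) to 1 (fully open). In form: [wx, wy, wz, x, y, z, jaw, wx, wy, wz, x, y, z, jaw, ...]. A call has 1 to 10 rows; each row shifts and turns the pose as measured when the row begins, along the tool's axes as they then stand; what a row does not reach is not made up. A row lasts 1/8 s, in which the tool goes at most 62.5 mm and 10.7 degrees, less where a joint would pass 70% of its speed; a pose out of reach is approached as far as the arm can. A call is refused whole if a number of a shift passes 6.25 or a number of a turn 0.188, either way. A call with a gripper value outside its range is refused whole. The fingers move at their own pace and stop on an object; "force" is the grip in N (left out, the last holds). Time passes only in rows, so rows that do not move let the fingers close. It gives the time, the measured TCP pose, the force and the opening at its end, in the units of the state.
- telemetry.get_state(): the state, without advancing time (a new reading comes with each control period).
- eyes.get_image(name): name is "side" or "top"; returns a dict with "frame" (400x640x3 uint8, red, green, blue), "mtx" (3x3 intrinsics, pixels), "world_from_camera" (4x4, takes a point from camera to world coordinates). Camera axes: x right, y up, looking along -z (the intrinsics and any distortion apply to the point x, -y, -z); pixel columns grow to the right and rows downward; lengths in m; the calibration is good to about 2 mm. A picture is of the moment at which its call begins. There is no depth.
- manip.sign_off(): hands the job in, once; it reports no verdict.
The state is a dict: "clock": time; "qpos": joint angles; "qd": joint speeds; "effort": joint torques, N m; "position": TCP position; "ee_rot": TCP orientation; "contact_force": force on the tool from outside, world axes, zero at the start; "moment": the same for the moment, N m; "width": finger opening in m.
Only numpy, scipy, OpenCV 4.12 (cv2) and the standard library are available. Lean on these libraries where they do the work, as an engineer would, in place of code of your own. Each camera call takes 0.05 s, during which the arm holds its last target.

## Working session

There is one attempt and no reset: what is moved stays moved. The work goes in short steps, Python scripts to look and compute and a tool call to move; the robot and the scene stay as the last step left them, time stands still between calls to the robot, and variables do not carry over. Pictures are saved under pics/ and viewed, and the job is handed in when it is done.

Besides the shell and the picture viewer there is one more tool, called after ">>>" by a JSON object that holds its "op" and its "data". carry_out: Moves the arm, as the interface text tells. Its arguments: {"type":"object","properties":{"plan":{"type":"array","items":{"type":"number"}},"force":{"type":"number"}},"required":["plan"]}

```bash
ls -la; mkdir -p pics; python3 - <<'E'
from rig import telemetry, eyes, manip
import cv2, numpy as np
s=telemetry.get_state()
for k,v in s.items(): print(k,np.round(v,4) if not isinstance(v,str) else v)
print(manip.finger_overhang)
for n in ("top","side"):
    d=eyes.get_image(n); cv2.imwrite(f"pics/{n}0.png",d["frame"][:,:,::-1]); print(n,d["mtx"].tolist(),np.round(d["world_from_camera"],5).tolist(), [k for k in d])
    np.savez(f"pics/{n}0.npz",**{k:d[k] for k in ("frame","mtx","world_from_camera")})
E
```

```text
total 12
drwxr-xr-x  3 agent agent 4096 Dec  5 18:12 .
drwxr-xr-x 23 root  root  4096 Dec  5 18:12 ..
drwxr-xr-x  2 agent agent 4096 Dec  5 18:12 pics
clock 0.0
qpos [-1.367   0.2766  1.5062  0.      1.3607 -0.121 ]
qd [-0.0009 -0.0016 -0.0002 -0.0004  0.      0.0001]
effort [ 2.10000e-03 -4.16779e+01 -2.45808e+01 -1.00000e-04  1.09000e-02
 -0.00000e+00]
position [ 0.1834 -0.5445  0.2554]
ee_rot [-9.000e-04  9.868e-01  1.617e-01 -0.000e+00]
contact_force [ 0.544  -0.1558  0.1551]
moment [-0.0057 -0.004  -0.0269]
width 0.0855
0.025
top [[368.78503338897855, 0.0, 319.1582942973153], [0.0, 368.78503338897855, 198.77183872469254], [0.0, 0.0, 1.0]] [[0.02335, 0.99926, -0.03069, 0.55039], [-0.9997, 0.02354, 0.00608, 0.03583], [0.0068, 0.03054, 0.99951, 1.04604], [0.0, 0.0, 0.0, 1.0]] ['frame', 'mtx', 'world_from_camera']
side [[436.6800296540049, 0.0, 318.3400891165176], [0.0, 436.6800296540049, 196.30953097351897], [0.0, 0.0, 1.0]] [[-0.99936, 0.02109, -0.02888, 0.5547], [-0.03573, -0.62245, 0.78185, 0.94835], [-0.00148, 0.78238, 0.6228, 0.77798], [0.0, 0.0, 0.0, 1.0]] ['frame', 'mtx', 'world_from_camera']
```

View pics/top0.png

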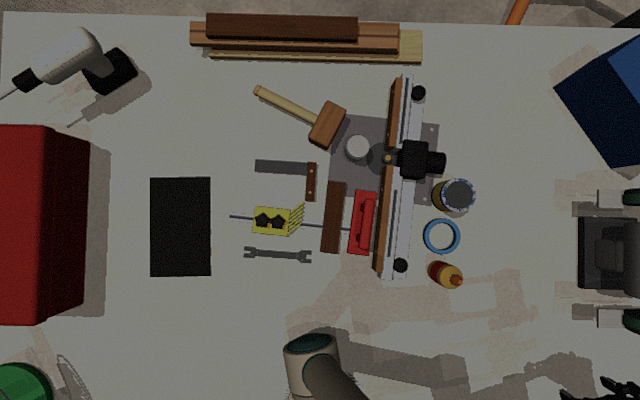

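View pics/side0.png

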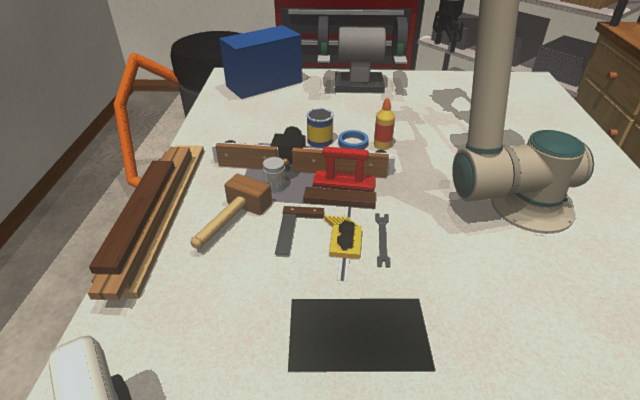

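```bash
cat > h.py <<'E'
import numpy as np, cv2
from scipy.spatial.transform import Rotation as R
from scipy.optimize import least_squares
def load(n): 
    d=np.load(f"pics/{n}.npz"); return d
def grab(n,tag):
    from rig import eyes
    d=eyes.get_image(n); np.savez(f"pics/{n}{tag}.npz",**{k:d[k] for k in ("frame","mtx","world_from_camera")})
    cv2.imwrite(f"pics/{n}{tag}.png",d["frame"][:,:,::-1]); return d
def proj(d,P):
    P=np.atleast_2d(P); T=np.linalg.inv(d["world_from_camera"]); c=P@T[:3,:3].T+T[:3,3]
    p=np.c_[c[:,0],-c[:,1],-c[:,2]]@d["mtx"].T; return p[:,:2]/p[:,2:]
def deproj(d,uv,z):
    uv=np.atleast_2d(uv).astype(float); T=d["world_from_camera"]
    r=np.c_[uv,np.ones(len(uv))]@np.linalg.inv(d["mtx"]).T; r=np.c_[r[:,0],-r[:,1],-r[:,2]]@T[:3,:3].T
    o=T[:3,3]; t=(z-o[2])/r[:,2]; return o+r*t[:,None]
def crop(d,x0,y0,x1,y1,s,name,pts=None):
    im=cv2.resize(d["frame"][y0:y1,x0:x1,::-1],None,fx=s,fy=s,interpolation=cv2.INTER_CUBIC)
    im=np.clip(im.astype(float)*1.6,0,255).astype(np.uint8)
    for g,col in (pts or []):
        q=((np.asarray(g)-[x0,y0]+0.5)*s-0.5).round().astype(int)
        cv2.polylines(im,[q.reshape(-1,1,2)],True,col,1,cv2.LINE_AA)
    cv2.imwrite(f"pics/{name}.png",im)
def se2(x,y,a,P):
    P=np.atleast_2d(P).astype(float); c,s=np.cos(a),np.sin(a)
    return np.c_[x+c*P[:,0]-s*P[:,1], y+s*P[:,0]+c*P[:,1], P[:,2]]
E
python3 - <<'E'
from h import *
t=load("top0");s=load("side0")
crop(t,235,75,435,285,2.8,"topc0")
crop(s,200,100,420,300,3,"sidec0")
E
```

```text
(no output)
```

View pics/topc0.png

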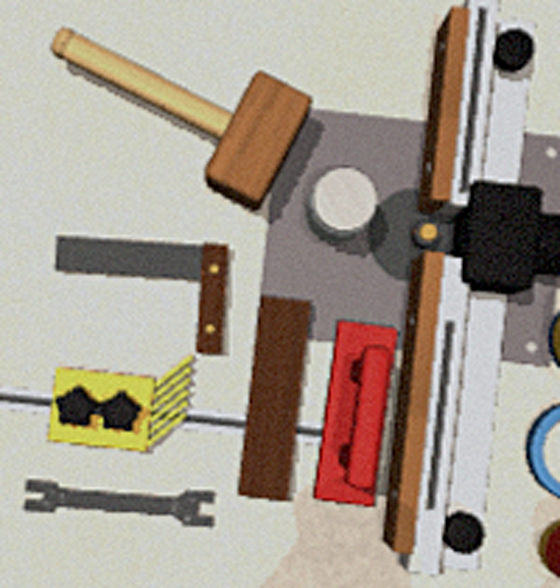

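View pics/sidec0.png

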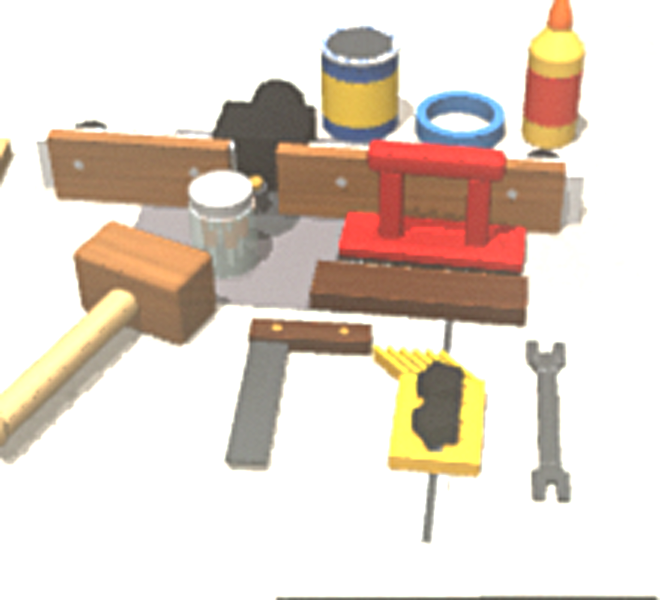

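```bash
cat > fit0.py <<'E'
from h import *
t=load("top0");s=load("side0")
T=lambda p:(np.array(p,float)+0.5)/2.8-0.5+[235,75]
S=lambda p:(np.array(p,float)+0.5)/3-0.5+[200,100]
def fit(obs,x0,loss='linear'):
    def res(p): return np.concatenate([(proj(d,se2(*p,P))-uv).ravel() for d,P,uv in obs])
    r=least_squares(res,x0,x_scale=[.01,.01,.1],loss=loss); return r.x,np.abs(r.fun).max(),r
def box(x0,x1,y0,y1,z): return np.array([[x1,y1,z],[x1,y0,z],[x0,y0,z],[x0,y1,z]])/1000.
if __name__=="__main__":
    # order far-left, far-right, near-right, near-left ; +x far(up), +y left
    out={}
    out['blank']=fit([(t,box(-100,100,-25,25,22),T([(263,296),(311,301),(289,499),(239,494)])),
      (s,box(-100,100,-25,25,22),S([(312,290),(318,263),(527,277),(526,303)]))],[.55,.05,0])
    out['push']=fit([(t,box(-90,90,-30,30,18),T([(340,320),(398,328),(373,505),(315,497)])),
      (s,box(-90,90,-30,30,18),S([(340,246),(347,213),(525,228),(525,258)])),
      (t,box(-65,65,-13,13,118),T([(362,346),(391,349),(377,490),(351,488)]))],[.55,0,0])
    out['feather']=fit([(t,box(-37,37,36,135,19),T([(56,367),(156,378),(148,452),(49,440)])),
      (s,box(-37,37,36,135,19),S([(391,458),(402,373),(485,382),(482,465)]))],[.5,.2,0])
    out['fence']=fit([(t,np.array([[.125,0,0],[-.16,0,0]]),T([(415,254),(387,548)])),
      (s,np.array([[.125,0,0],[-.16,0,0],[-.16,0,.075],[.125,0,.075]]),S([(280,205),(563,230),(565,162),(279,145)]))],[.55,0,0])
    out['mat']=fit([(t,box(-140,140,-85,85,4),np.array([(150,178),(211,177),(212,276),(151,277)]))],[.5,.4,0])
    for k,v in out.items():
        J=v[2].jac; print(k,np.round(v[0],4),round(v[1],2)); print(np.round(v[2].fun,1))
    np.save("fit0.npy",{k:v[0] for k,v in out.items()},allow_pickle=True)
    def draw(d,dx):
        g=[]
        o={k:v[0] for k,v in out.items()}
        for k,bx in (('blank',box(-100,100,-25,25,22)),('push',box(-90,90,-30,30,18)),('push',box(-65,65,-13,13,118)),('feather',box(-37,37,36,135,19)),('mat',box(-140,140,-85,85,4)),
           ('fence',np.array([[.125,0,0],[-.16,0,0],[-.16,0,.075],[.125,0,.075]])),('feather',np.array([[-.029,0,.01],[.029,0,.01]]))):
            g.append((proj(d,se2(*o[k],bx)),(0,255,0)))
        return g
    crop(t,235,75,435,285,2.8,"topf0",draw(t,0)); crop(s,200,100,420,300,3,"sidef0",draw(s,0))
E
python3 fit0.py
```

```text
blank [ 0.532  -0.0111 -0.0869] 2.13
[-0.2 -0.1  0.5  0.1  0.6  1.1  0.4  0.9 -1.3  0.9 -0.7 -0.9 -0.1 -0.4
 -0.1  2.1]
push [ 0.5185 -0.0916 -0.0988] 1.57
[-0.8  0.3 -0.2  0.   1.1  1.   0.4  1.3 -1.1  0.6 -0.5 -0.2  0.  -0.6
 -0.7  1.6  1.  -0.6  0.9 -0.4 -0.2  0.6 -1.2  0.1]
feather [ 0.5088  0.077  -0.0808] 1.08
[-0.1  0.6 -0.4  0.4 -0.3  0.5 -0.5  1.1 -1.  -0.7 -0.9  0.2  0.1 -0.6
 -0.5 -0.4]
fence [ 0.5487 -0.1445 -0.0841] 3.07
[ 1.8  3.1  1.5 -1.9  0.1  2.2 -1.4  0.3  0.4  2.1 -0.5  1.7]
mat [0.4944 0.4162 0.0435] 0.5
[ 0.4 -0.3 -0.3 -0.4 -0.2  0.2  0.   0.5]
```

View pics/topf0.png

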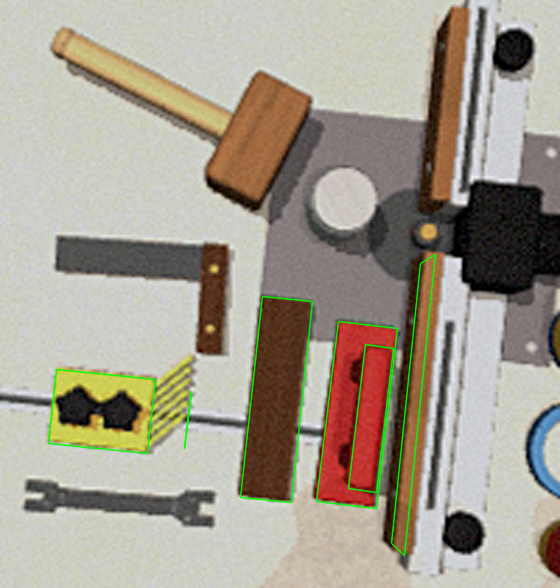

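View pics/sidef0.png

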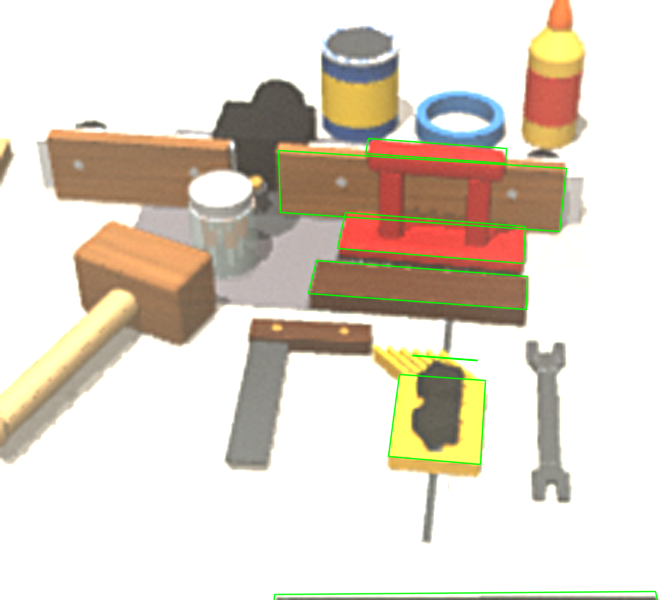

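```bash
cat > mv.py <<'E'
import sys
from h import *
from rig import telemetry
def cur():
    s=telemetry.get_state(); p=np.array(s["position"]); q=s["ee_rot"]; return s,p,R.from_quat([q[1],q[2],q[3],q[0]])
def yaw(r): x=r.as_matrix()[:,0]; return np.arctan2(x[1],x[0])
def down(a): return R.from_matrix(np.array([[np.cos(a),np.sin(a),0],[np.sin(a),-np.cos(a),0],[0,0,-1]]))
def plan(tp,ta,n,jaw=None):
    s,p,r=cur(); rt=down(ta); dr=(r.inv()*rt).as_rotvec()
    for i in range(n):
        ri=r*R.from_rotvec(dr*i/n); sh=ri.inv().apply((np.array(tp)-p)/n)*100
        print(np.round(dr/n,3).tolist(),np.round(sh,2).tolist())
def show():
    s,p,r=cur(); print("t",s["clock"],"p",np.round(p,4),"yaw",round(yaw(r),4),"tilt",np.round(r.as_matrix()[:,2],4),"F",np.round(s["contact_force"],2),"w",round(s["width"],4),"q",np.round(s["qpos"],3))
FE=(0.5487,-0.1445,-0.0841)
def tofence(p,F=FE):
    d=np.array(p)[:2]-F[:2]; c,s=np.cos(F[2]),np.sin(F[2]); return np.array([c*d[0]+s*d[1],-s*d[0]+c*d[1]])
E
python3 - <<'E'
from mv import *
show()
plan([0.5185,-0.0916,0.25],-0.0988,10)
t=load("top0")
for n,uv,z in (("jar",(357.5,147),.085),("cutter",(387.5,158),.034),("glue",(452,279),.1),("mallethead",(327,124),.07),("tips far",(304.5,202),.015),("tipsnear",(300,236),.015)):
    P=deproj(t,uv,z)[0]; print(n,np.round(P,3),"fence",np.round(tofence(P),3))
E
```

```text
t 0.1 p [ 0.1834 -0.5445  0.2555] yaw 0.3248 tilt [-3.0e-04  1.6e-03 -1.0e+00] F [-0.04  0.15  0.01] w 0.0854 q [-1.367  0.277  1.506  0.     1.361 -0.121]
[-0.0, 0.0, 0.042] [4.62, -3.22, 0.06]
[-0.0, 0.0, 0.042] [4.48, -3.42, 0.06]
[-0.0, 0.0, 0.042] [4.33, -3.6, 0.06]
[-0.0, 0.0, 0.042] [4.18, -3.78, 0.06]
[-0.0, 0.0, 0.042] [4.01, -3.96, 0.06]
[-0.0, 0.0, 0.042] [3.84, -4.12, 0.06]
[-0.0, 0.0, 0.042] [3.66, -4.28, 0.06]
[-0.0, 0.0, 0.042] [3.48, -4.43, 0.06]
[-0.0, 0.0, 0.042] [3.29, -4.58, 0.06]
[-0.0, 0.0, 0.042] [3.09, -4.71, 0.06]
jar [ 0.718 -0.067  0.085] fence [0.162 0.091]
cutter [ 0.698 -0.156  0.034] fence [0.15  0.001]
glue [ 0.382 -0.314  0.1  ] fence [-0.152 -0.183]
mallethead [0.78  0.014 0.07 ] fence [0.217 0.177]
tips far [0.572 0.07  0.015] fence [0.005 0.216]
tipsnear [0.477 0.081 0.015] fence [-0.09   0.218]
```

>>> {"op": "carry_out", "data": {"plan": [0,0,0.042,4.62,-3.22,0,1,0,0,0.042,4.48,-3.42,0,1,0,0,0.042,4.33,-3.6,0,1,0,0,0.042,4.18,-3.78,0,1,0,0,0.042,4.0,-3.96,0,1,0,0,0.042,3.84,-4.12,0,1,0,0,0.042,3.66,-4.28,0,1,0,0,0.042,3.48,-4.43,0,1,0,0,0.042,3.29,-4.58,0,1,0,0,0.042,3.09,-4.71,0,1], "force": 40}}

```text
clock: 1.35
position: [0.5288, -0.0834, 0.2525]
ee_rot: [-0.002, 0.998, -0.059, -0.001]
contact_force: [1.1, -0.4, -0.1]
width: 0.0853
```

```bash
python3 - <<'E'
from mv import *
show()
plan([0.5185,-0.0916,0.25],-0.0988,1)
E
```

```text
t 1.35 p [ 0.5288 -0.0834  0.2525] yaw -0.1183 tilt [-0.002   0.0036 -1.    ] F [ 1.12 -0.45 -0.09] w 0.0853 q [-0.288  0.22   1.593  0.003  1.332  1.4  ]
[-0.003, 0.002, -0.02] [-0.92, 0.94, 0.25]
```

>>> {"op": "carry_out", "data": {"plan": [0,0,-0.02,-0.92,0.94,0.25,1,0,0,0,0,0,4.5,1,0,0,0,0,0,4.5,1,0,0,0,0,0,3.5,1,0,0,0,0,0,0,1]}}

```text
clock: 1.98
position: [0.5173, -0.0899, 0.121]
ee_rot: [-0.001, 0.999, -0.044, -0.002]
contact_force: [0.4, 0.6, 0.0]
width: 0.0854
```

```bash
python3 - <<'E'
from mv import *
show()
plan([0.5185,-0.0916,0.112],-0.0988,1)
grab("side","1")
d=load("side1"); crop(d,230,60,450,230,3,"sidec1")
show()
E
```

```text
t 1.975 p [ 0.5173 -0.0899  0.121 ] yaw -0.0889 tilt [-0.0037  0.003  -1.    ] F [0.43 0.61 0.02] w 0.0854 q [-0.306  0.318  1.812  0.002  1.016  1.353]
[-0.003, 0.004, 0.01] [0.14, 0.16, 0.9]
t 2.025 p [ 0.5187 -0.0903  0.1226] yaw -0.0889 tilt [-2.0e-04  1.8e-03 -1.0e+00] F [-1.07 -0.02  0.43] w 0.0851 q [-0.306  0.316  1.809  0.002  1.017  1.353]
```

View pics/sidec1.png

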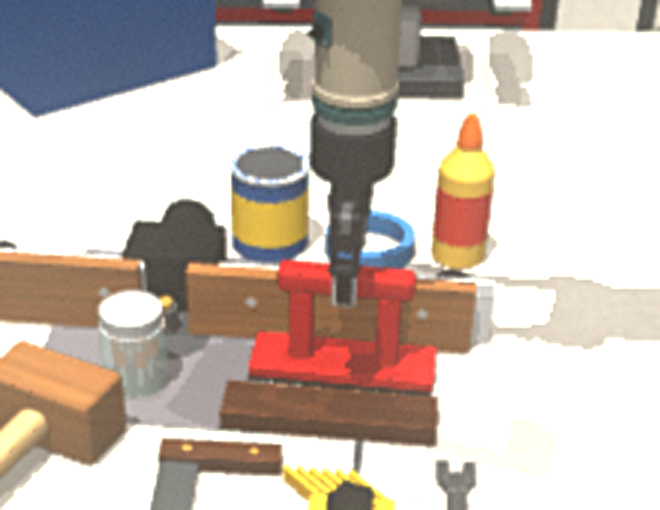

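The picture shows the open jaws straddling the red handle at about crop (345, 285), well centred. I go down 1 cm and close.

>>> {"op": "carry_out", "data": {"plan": [0,0,0.01,0,0.13,1.0,1,0,0,0,0,0,0,0,0,0,0,0,0,0,-1,0,0,0,0,0,0,-1,0,0,0,0,0,0,-1,0,0,0,0,0,0,-1,0,0,0,0,0,0,-1], "force": 50}}

```text
clock: 2.9
position: [0.5213, -0.0934, 0.1167]
ee_rot: [0.0, 0.999, -0.05, 0.004]
contact_force: [-0.4, -0.6, -0.4]
width: 0.0251
```

```bash
python3 - <<'E'
from mv import *
show()
E
```

```text
t 2.9 p [ 0.5213 -0.0934  0.1167] yaw -0.0999 tilt [ 0.0085 -0.0014 -1.    ] F [-0.45 -0.61 -0.44] w 0.0251 q [-3.090e-01  3.230e-01  1.817e+00  1.000e-03  9.930e-01  1.360e+00]
```

>>> {"op": "carry_out", "data": {"plan": [0,0,0,0,0,-1.0,-1,0,0,0,0,0,-3.0,-1,0,0,0,0,0,-4.0,-1,0,0,0,0,0,-2.5,-1,0,0,0,0,0,0,-1]}}

```text
clock: 3.52
position: [0.5196, -0.0929, 0.2255]
ee_rot: [0.0, 0.999, -0.05, 0.003]
contact_force: [-0.2, 0.5, -2.1]
width: 0.025
```

```bash
python3 - <<'E'
from mv import *
show()
plan([0.4944,0.4162,0.22],0.0435,10)
grab("side","2"); crop(load("side2"),200,40,420,260,2.7,"sidec2")
E
```

```text
t 3.525 p [ 0.5196 -0.0929  0.2255] yaw -0.0997 tilt [ 6.2e-03 -6.0e-04 -1.0e+00] F [-0.23  0.47 -2.14] w 0.025 q [-3.100e-01  2.220e-01  1.659e+00  1.000e-03  1.254e+00  1.360e+00]
[0.0, -0.001, -0.014] [-0.76, -5.04, 0.05]
[0.0, -0.001, -0.014] [-0.69, -5.05, 0.05]
[0.0, -0.001, -0.014] [-0.61, -5.06, 0.05]
[0.0, -0.001, -0.014] [-0.54, -5.07, 0.05]
[0.0, -0.001, -0.014] [-0.47, -5.08, 0.05]
[0.0, -0.001, -0.014] [-0.39, -5.08, 0.05]
[0.0, -0.001, -0.014] [-0.32, -5.09, 0.05]
[0.0, -0.001, -0.014] [-0.25, -5.09, 0.05]
[0.0, -0.001, -0.014] [-0.18, -5.09, 0.05]
[0.0, -0.001, -0.014] [-0.1, -5.1, 0.05]
```

View pics/sidec2.png

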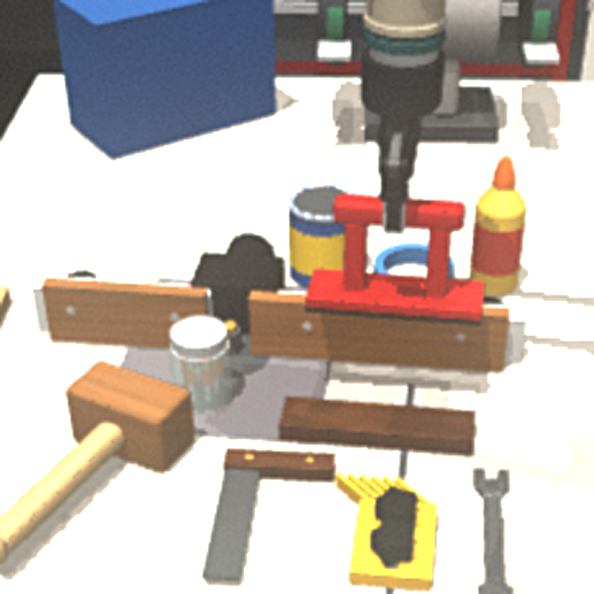

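The block hangs level (sole near crop (395, 295)), and the blank hasn't moved. I carry it over to the mat.

>>> {"op": "carry_out", "data": {"plan": [0,0,-0.014,-0.5,-2.5,0,-1,0,0,-0.014,-0.7,-5.0,0,-1,0,0,-0.014,-0.6,-5.5,0,-1,0,0,-0.014,-0.5,-5.5,0,-1,0,0,-0.014,-0.5,-5.5,0,-1,0,0,-0.014,-0.4,-5.5,0,-1,0,0,-0.014,-0.3,-5.5,0,-1,0,0,-0.014,-0.3,-5.0,0,-1,0,0,-0.014,-0.2,-4.0,0,-1,0,0,-0.014,-0.1,-2.0,0,-1]}}

```text
clock: 4.82
position: [0.4879, 0.3793, 0.206]
ee_rot: [0.004, 1.0, 0.02, -0.011]
contact_force: [0.6, -0.4, -1.2]
width: 0.0252
```

```bash
python3 - <<'E'
from mv import *
show()
plan([0.4944,0.4162,0.135],0.0435,4)
E
```

```text
t 4.825 p [0.4879 0.3793 0.206 ] yaw 0.0397 tilt [-0.0227 -0.0078 -0.9997] F [ 0.57 -0.42 -1.21] w 0.0252 q [0.545 0.382 1.473 0.005 1.311 2.075]
[0.002, 0.006, -0.001] [0.24, -0.93, 1.76]
[0.002, 0.006, -0.001] [0.23, -0.92, 1.77]
[0.002, 0.006, -0.001] [0.22, -0.92, 1.77]
[0.002, 0.006, -0.001] [0.21, -0.92, 1.77]
```

>>> {"op": "carry_out", "data": {"plan": [0.002,0.006,0,0.24,-0.93,1.76,-1,0.002,0.006,0,0.23,-0.92,1.77,-1,0.002,0.006,0,0.22,-0.92,1.77,-1,0.002,0.006,0,0.2,-0.9,1.5,-1,0,0,0,0,0,0,-1,0,0,0,0,0,0,-1]}}

```text
clock: 5.58
position: [0.4926, 0.4136, 0.13]
ee_rot: [0.004, 1.0, 0.021, -0.003]
contact_force: [0.0, 0.4, -1.8]
width: 0.0248
```

```bash
python3 - <<'E'
from mv import *
show()
plan([0.4944,0.4162,0.1220],0.0435,4)
E
```

```text
t 5.575 p [0.4926 0.4136 0.13  ] yaw 0.0413 tilt [-0.006  -0.0076 -1.    ] F [ 0.03  0.37 -1.78] w 0.0248 q [ 0.592  0.468  1.529 -0.003  1.154  2.123]
[0.002, 0.002, -0.001] [0.05, -0.06, 0.2]
[0.002, 0.002, -0.001] [0.05, -0.06, 0.2]
[0.002, 0.002, -0.001] [0.05, -0.06, 0.2]
[0.002, 0.002, -0.001] [0.05, -0.06, 0.2]
```

>>> {"op": "carry_out", "data": {"plan": [0.004,0.004,0,0.05,-0.05,0.3,-1,0.002,0.004,0,0,0,0.2,-1,0,0,0,0,0,0.2,-1,0,0,0,0,0,0.1,-1,0,0,0,0,0,0,-1]}}

```text
clock: 6.2
position: [0.4941, 0.4137, 0.1237]
ee_rot: [-0.0, 1.0, 0.02, 0.003]
contact_force: [0.1, 0.1, -2.7]
width: 0.0251
```

```bash
python3 - <<'E'
from mv import *
show()
E
```

```text
t 6.2 p [0.4941 0.4137 0.1237] yaw 0.0405 tilt [ 5.3e-03  7.0e-04 -1.0e+00] F [ 0.11  0.09 -2.67] w 0.0251 q [ 0.59   0.469  1.545 -0.003  1.123  2.122]
```

>>> {"op": "carry_out", "data": {"plan": [0,-0.002,0,0,0,0.15,-1,0,-0.001,0,0,0,0.15,-1,0,0,0,0,0,0.1,-1,0,0,0,0,0,0.05,-1]}}

```text
clock: 6.7
position: [0.494, 0.414, 0.1208]
ee_rot: [-0.001, 1.0, 0.02, 0.002]
contact_force: [-1.3, -1.5, 2.0]
width: 0.0252
```

```bash
python3 - <<'E'
from mv import *
show()
E
```

```text
t 6.7 p [0.494  0.414  0.1208] yaw 0.0406 tilt [ 0.003   0.0012 -1.    ] F [-1.34 -1.46  2.03] w 0.0252 q [ 5.900e-01  4.730e-01  1.547e+00 -1.000e-03  1.119e+00  2.121e+00]
```

>>> {"op": "carry_out", "data": {"plan": [0,0,0,0,0,0,0,0,0,0,0,0,0,0.5,0,0,0,0,0,0,0.5,0,0,0,0,0,-2.0,0.5,0,0,0,0,0,-4.0,0.5,0,0,0,0,0,-5.0,0.5]}}

```text
clock: 7.45
position: [0.4923, 0.4127, 0.2276]
ee_rot: [0.002, 1.0, 0.02, -0.003]
contact_force: [0.7, 0.1, 0.1]
width: 0.0642
```

```bash
python3 - <<'E'
from mv import *
grab("top","3");grab("side","3")
show()
crop(load("top3"),120,75,440,295,2.4,"topc3")
E
```

```text
t 7.55 p [0.4956 0.4149 0.2341] yaw 0.0404 tilt [ 0.007   0.0041 -1.    ] F [0.62 0.98 0.32] w 0.0644 q [ 0.59   0.391  1.386 -0.     1.356  2.12 ]
```

View pics/topc3.png

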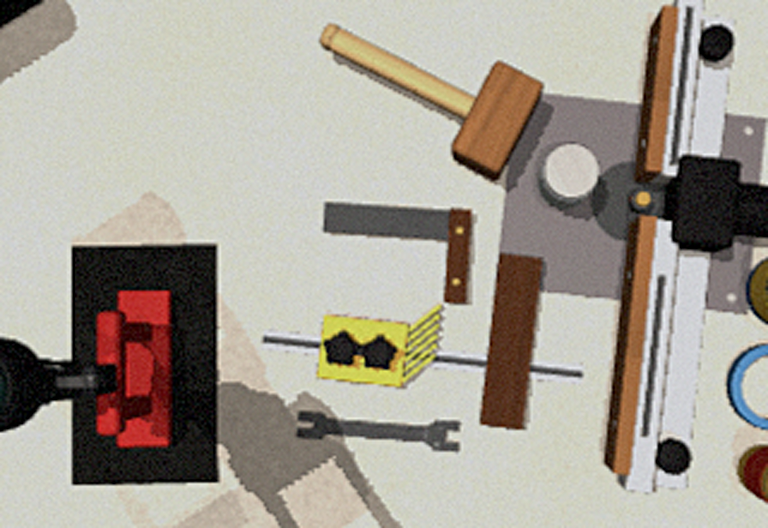

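View pics/side3.png

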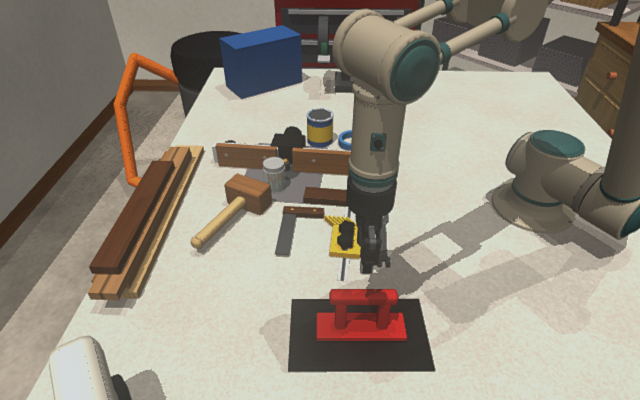

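The red block lies on the mat (top crop (135, 370), fully inside the black rectangle), and its posts are upright in the side view. The blank and featherboard are where they were. Next I move to the gap between blank and feather tips, with the jaws along the fence.

```bash
cat >> mv.py <<'E'
def fw(x,y,F=FE):
    c,s=np.cos(F[2]),np.sin(F[2]); return np.array([F[0]+c*x-s*y,F[1]+s*x+c*y])
E
python3 - <<'E'
from mv import *
show()
g=fw(-.028,.183); print(g)
plan([*g,0.15],1.4867,10)
E
```

```text
t 7.55 p [0.4956 0.4149 0.2341] yaw 0.0404 tilt [ 0.007   0.0041 -1.    ] F [0.62 0.98 0.32] w 0.0644 q [ 0.59   0.391  1.386 -0.     1.356  2.12 ]
[0.53617113 0.04020524]
[0.0, -0.001, -0.145] [0.25, 3.76, 0.83]
[0.0, -0.001, -0.145] [-0.3, 3.76, 0.83]
[0.0, -0.001, -0.145] [-0.83, 3.68, 0.83]
[0.0, -0.001, -0.145] [-1.35, 3.52, 0.83]
[0.0, -0.001, -0.145] [-1.85, 3.29, 0.83]
[0.0, -0.001, -0.145] [-2.3, 2.99, 0.83]
[0.0, -0.001, -0.145] [-2.71, 2.63, 0.83]
[0.0, -0.001, -0.145] [-3.06, 2.21, 0.83]
[0.0, -0.001, -0.145] [-3.34, 1.74, 0.83]
[0.0, -0.001, -0.145] [-3.56, 1.25, 0.84]
```

>>> {"op": "carry_out", "data": {"plan": [0,0,-0.145,0.25,3.76,0,1,0,0,-0.145,-0.3,3.76,0.5,1,0,0,-0.145,-0.83,3.68,0.8,1,0,0,-0.145,-1.35,3.52,0.8,1,0,0,-0.145,-1.85,3.29,0.8,1,0,0,-0.145,-2.3,3.0,0.8,1,0,0,-0.145,-2.7,2.6,0.8,1,0,0,-0.145,-3.0,2.2,0.8,1,0,0,-0.145,-3.0,1.6,0.8,1,0,0,-0.145,-2.5,1.0,0.5,1]}}

```text
clock: 8.8
position: [0.5461, 0.0483, 0.1613]
ee_rot: [0.001, 0.717, 0.697, 0.006]
contact_force: [0.4, 0.1, -0.3]
width: 0.0853
```

```bash
python3 - <<'E'
from mv import *
show()
g=fw(-.028,.183); print(g)
plan([*g,0.06],1.4867,3)
E
```

```text
t 8.8 p [0.5461 0.0483 0.1613] yaw 1.5435 tilt [ 0.0092  0.0066 -0.9999] F [ 0.4   0.12 -0.3 ] w 0.0853 q [-0.043  0.302  1.718  0.008  1.113 -0.019]
[0.53617113 0.04020524]
[0.003, -0.002, 0.019] [-0.3, -0.35, 3.37]
[0.003, -0.002, 0.019] [-0.3, -0.34, 3.37]
[0.003, -0.002, 0.019] [-0.3, -0.32, 3.38]
```

>>> {"op": "carry_out", "data": {"plan": [0.003,-0.002,0.03,-0.4,-0.5,2.0,1,0.003,-0.002,0.026,-0.4,-0.5,3.0,1,0.003,-0.002,0,0,0,2.5,1,0,0,0,0,0,1.5,1,0,0,0,0,0,0,1]}}

```text
clock: 9.43
position: [0.5358, 0.0377, 0.0666]
ee_rot: [-0.001, 0.738, 0.675, -0.0]
contact_force: [-1.0, -0.2, -0.2]
width: 0.0851
```

```bash
python3 - <<'E'
from mv import *
show()
g=fw(-.028,.183); print(g)
plan([*g,0.031],1.4867,2)
grab("side","4");crop(load("side4"),260,130,400,260,4.5,"sidec4")
E
```

```text
t 9.425 p [0.5358 0.0377 0.0666] yaw 1.4818 tilt [-1.2e-03  6.0e-04 -1.0e+00] F [-1.   -0.22 -0.23] w 0.0851 q [-6.000e-02  3.970e-01  1.853e+00  1.000e-03  8.930e-01  2.900e-02]
[0.53617113 0.04020524]
[-0.001, -0.0, -0.002] [0.12, 0.01, 1.78]
[-0.001, -0.0, -0.002] [0.12, 0.01, 1.78]
```

View pics/sidec4.png

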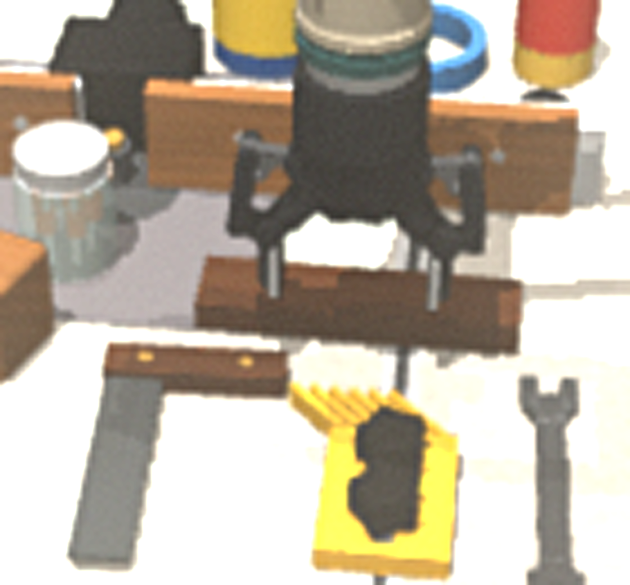

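```bash
python3 - <<'E'
from mv import *
d=load("side4"); c=np.array([.5358,.0377])
from scipy.optimize import brentq
for sx,uv in ((1,(275,297)),(-1,(433,308))):
    u=(np.array(uv)+.5)/4.5-.5+[260,130]
    for oy in (0,.011):
        y=c[1]+oy
        f=lambda z: deproj(d,u,z)[0][1]-y
        z=brentq(f,-.1,.2); print(sx,oy,deproj(d,u,z)[0].round(4))
E
```

```text
1 0 [0.582  0.0377 0.0551]
1 0.011 [0.5817 0.0487 0.0638]
-1 0 [0.4883 0.0377 0.0493]
-1 0.011 [0.4891 0.0487 0.0581]
```

>>> {"op": "carry_out", "data": {"plan": [0,0,0,0.2,0,2.0,1,0,0,0,0,0,1.5,1,0,0,0,0,0,0.6,1,0,0,0,0,0,0.3,1,0,0,0,0,0,0,1]}}

```text
clock: 10.1
position: [0.5409, 0.0381, 0.0272]
ee_rot: [0.005, 0.737, 0.675, 0.003]
contact_force: [-0.1, -0.5, -0.9]
width: 0.0854
```

```bash
python3 - <<'E'
from mv import *
show(); s,p,r=cur(); print(tofence(p))
E
```

```text
t 10.1 p [0.5409 0.0381 0.0272] yaw 1.4828 tilt [ 0.011  -0.0027 -0.9999] F [-0.08 -0.53 -0.88] w 0.0854 q [-0.057  0.451  1.891 -0.003  0.788  0.033]
[-0.02305875  0.1812691 ]
```

```bash
python3 - <<'E'
from mv import *
plan([*fw(-.028,.178),0.0205],1.4867,2)
E
```

```text
[0.006, 0.001, -0.002] [-0.16, -0.25, 0.33]
[0.006, 0.001, -0.002] [-0.16, -0.25, 0.34]
```

>>> {"op": "carry_out", "data": {"plan": [0.006,0,-0.002,-0.16,-0.25,0.33,1,0.006,0,-0.002,-0.16,-0.25,0.3,1,0,0,0,0,0,0,1,0,0,0,0,0,0,1]}}

```text
clock: 10.6
position: [0.536, 0.0353, 0.0207]
ee_rot: [0.0, 0.736, 0.677, -0.001]
contact_force: [-0.3, -0.1, 0.8]
width: 0.0858
```

```bash
python3 - <<'E'
from mv import *
show(); s,p,r=cur(); print(tofence(p)); plan([*fw(-.028,.16),0.0205],1.4867,4)
E
```

```text
t 10.6 p [0.536  0.0353 0.0207] yaw 1.4869 tilt [-4.0e-04 -1.2e-03 -1.0e+00] F [-0.29 -0.13  0.77] w 0.0858 q [-0.063  0.459  1.9   -0.002  0.783  0.022]
[-0.02775481  0.17806234]
[-0.0, 0.0, 0.0] [-0.45, -0.01, 0.01]
[-0.0, 0.0, 0.0] [-0.45, -0.01, 0.01]
[-0.0, 0.0, 0.0] [-0.45, -0.01, 0.01]
[-0.0, 0.0, 0.0] [-0.45, -0.01, 0.01]
```

>>> {"op": "carry_out", "data": {"plan": [0,0,0,-0.2,0,0,1,0,0,0,-0.2,0,0,1,0,0,0,-0.2,0,0,1,0,0,0,-0.2,0,0,1,0,0,0,-0.2,0,0,1,0,0,0,-0.2,0,0,1,0,0,0,-0.2,0,0,1,0,0,0,-0.2,0,0,1]}}

```text
clock: 11.6
position: [0.5346, 0.0188, 0.0206]
ee_rot: [-0.0, 0.736, 0.677, -0.0]
contact_force: [-0.5, 1.1, 0.9]
width: 0.0853
```

```bash
python3 - <<'E'
from mv import *
show(); s,p,r=cur(); print(tofence(p)); plan([*fw(-.028,.10),0.0205],1.4867,10)
grab("top","5");crop(load("top5"),280,110,420,280,3.4,"topc5")
E
```

```text
t 11.6 p [0.5346 0.0188 0.0206] yaw 1.4868 tilt [-6.e-04 -5.e-04 -1.e+00] F [-0.52  1.13  0.91] w 0.0853 q [-9.500e-02  4.560e-01  1.906e+00 -1.000e-03  7.800e-01 -1.000e-02]
[-0.02779753  0.16148654]
[-0.0, 0.0, 0.0] [-0.61, -0.0, 0.0]
[-0.0, 0.0, 0.0] [-0.61, -0.0, 0.0]
[-0.0, 0.0, 0.0] [-0.61, -0.0, 0.0]
[-0.0, 0.0, 0.0] [-0.61, -0.0, 0.0]
[-0.0, 0.0, 0.0] [-0.61, -0.0, 0.0]
[-0.0, 0.0, 0.0] [-0.61, -0.0, 0.0]
[-0.0, 0.0, 0.0] [-0.61, -0.0, 0.0]
[-0.0, 0.0, 0.0] [-0.61, -0.0, 0.0]
[-0.0, 0.0, 0.0] [-0.61, -0.0, 0.0]
[-0.0, 0.0, 0.0] [-0.61, -0.0, 0.0]
```

View pics/topc5.png

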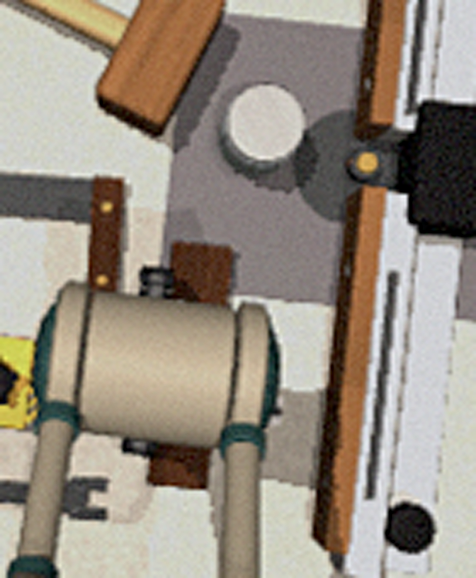

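The arm hides the middle of the blank, but its ends show evenly at crop (200, 270) and (180, 470), and there is a sliding force of about 1 N. I keep pushing.

>>> {"op": "carry_out", "data": {"plan": [0,0,0,-0.3,0,0,1,0,0,0,-0.5,0,0,1,0,0,0,-0.6,0,0,1,0,0,0,-0.6,0,0,1,0,0,0,-0.6,0,0,1,0,0,0,-0.6,0,0,1,0,0,0,-0.6,0,0,1,0,0,0,-0.6,0,0,1,0,0,0,-0.6,0,0,1,0,0,0,-0.4,0,0,1]}}

```text
clock: 12.9
position: [0.5296, -0.0393, 0.0206]
ee_rot: [0.0, 0.736, 0.677, -0.001]
contact_force: [-0.5, 0.3, 0.1]
width: 0.0854
```

```bash
python3 - <<'E'
from mv import *
show(); s,p,r=cur(); print(tofence(p)); plan([*fw(-.028,.07),0.0205],1.4867,10)
E
```

```text
t 12.9 p [ 0.5296 -0.0393  0.0206] yaw 1.4866 tilt [-7.e-04 -8.e-04 -1.e+00] F [-0.53  0.33  0.06] w 0.0854 q [-2.050e-01  4.520e-01  1.914e+00 -1.000e-03  7.760e-01 -1.190e-01]
[-0.02784313  0.10322963]
[-0.0, 0.0, -0.0] [-0.33, -0.0, 0.0]
[-0.0, 0.0, -0.0] [-0.33, -0.0, 0.0]
[-0.0, 0.0, -0.0] [-0.33, -0.0, 0.0]
[-0.0, 0.0, -0.0] [-0.33, -0.0, 0.0]
[-0.0, 0.0, -0.0] [-0.33, -0.0, 0.0]
[-0.0, 0.0, -0.0] [-0.33, -0.0, 0.0]
[-0.0, 0.0, -0.0] [-0.33, -0.0, 0.0]
[-0.0, 0.0, -0.0] [-0.33, -0.0, 0.0]
[-0.0, 0.0, -0.0] [-0.33, -0.0, 0.0]
[-0.0, 0.0, -0.0] [-0.33, -0.0, 0.0]
```

>>> {"op": "carry_out", "data": {"plan": [0,0,0,-0.4,0,0,1,0,0,0,-0.4,0,0,1,0,0,0,-0.4,0,0,1,0,0,0,-0.4,0,0,1,0,0,0,-0.4,0,0,1,0,0,0,-0.4,0,0,1,0,0,0,-0.2,0,0,1,0,0,0,-0.2,0,0,1,0,0,0,-0.1,0,0,1]}}

```text
clock: 14.02
position: [0.5269, -0.0702, 0.0207]
ee_rot: [-0.0, 0.736, 0.677, -0.001]
contact_force: [-0.9, 1.3, 0.7]
width: 0.0852
```

```bash
python3 - <<'E'
from mv import *
show(); s,p,r=cur(); print(tofence(p))
grab("top","6");crop(load("top6"),300,110,420,280,3.4,"topc6")
E
```

```text
t 14.025 p [ 0.5269 -0.0702  0.0207] yaw 1.4866 tilt [-8.e-04 -6.e-04 -1.e+00] F [-0.93  1.3   0.65] w 0.0852 q [-2.630e-01  4.530e-01  1.913e+00 -1.000e-03  7.770e-01 -1.780e-01]
[-0.02794422  0.07222926]
```

View pics/topc6.png

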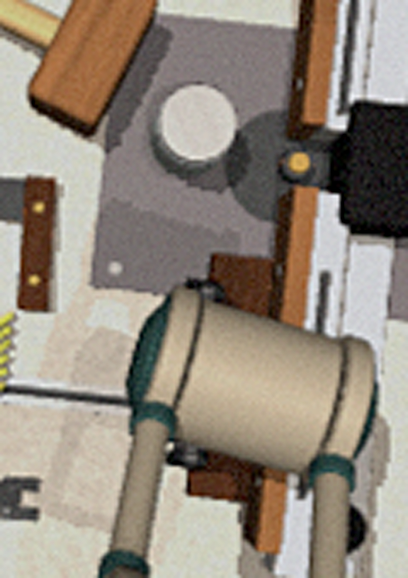

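>>> {"op": "carry_out", "data": {"plan": [0,0,0,-0.1,0,0,1,0,0,0,-0.1,0,0,1,0,0,0,-0.1,0,0,1,0,0,0,-0.05,0,0,1,0,0,0,-0.05,0,0,1,0,0,0,-0.05,0,0,1,0,0,0,-0.05,0,0,1]}}

```text
clock: 14.95
position: [0.5269, -0.0723, 0.0207]
ee_rot: [-0.002, 0.737, 0.676, 0.002]
contact_force: [1.7, 5.8, 0.1]
width: 0.0856
```

```bash
python3 - <<'E'
from mv import *
show(); s,p,r=cur(); print(tofence(p))
E
```

```text
t 14.95 p [ 0.5269 -0.0723  0.0207] yaw 1.484 tilt [ 1.0e-04  4.5e-03 -1.0e+00] F [1.74 5.83 0.07] w 0.0856 q [-0.27   0.453  1.912  0.006  0.777 -0.188]
[-0.02778829  0.07014781]
```

```bash
python3 - <<'E'
from mv import *
s,p,r=cur(); print(np.round(s["contact_force"],2),np.round(s["moment"],3))
grab("side","7");crop(load("side7"),260,100,400,220,5,"sidec7")
grab("top","7");crop(load("top7"),320,160,420,280,5,"topc7")
show()
E
```

```text
[1.74 5.83 0.07] [ 0.833 -0.171  0.036]
t 15.05 p [ 0.5269 -0.0722  0.0207] yaw 1.484 tilt [ 0.      0.0045 -1.    ] F [0.75 5.2  0.2 ] w 0.0855 q [-0.27   0.453  1.912  0.006  0.777 -0.188]
```

View pics/sidec7.png

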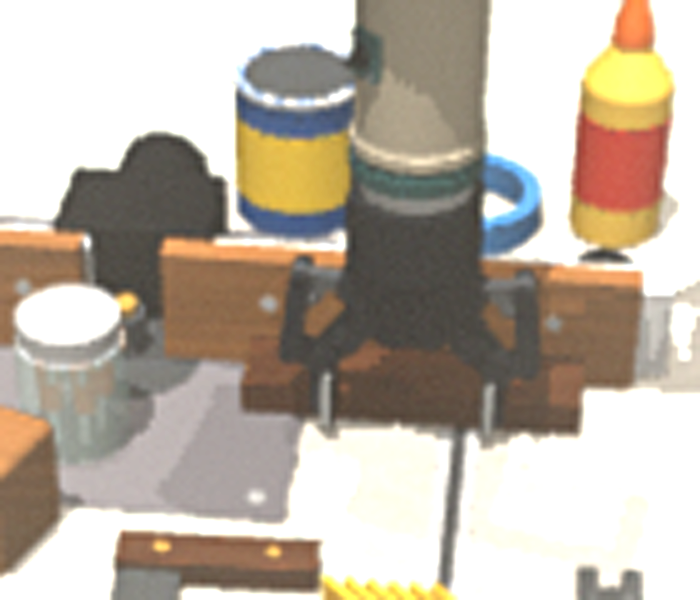

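View pics/topc7.png

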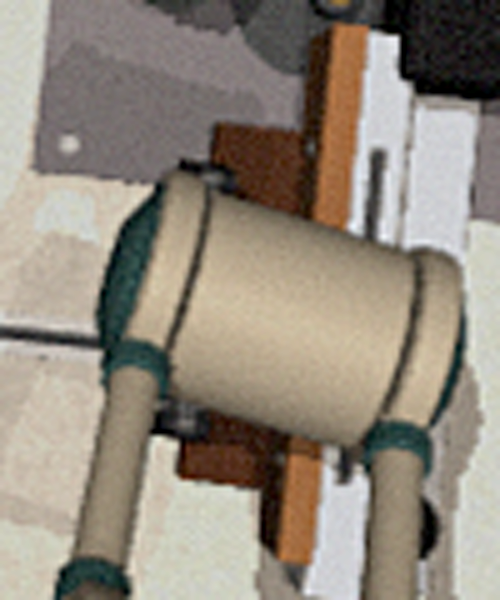

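```bash
python3 - <<'E'
from mv import *
from fit0 import box
def ov(d):
    P=lambda y0,y1,z:se2(*FE,box(-128,72,y0,y1,z))
    F=se2(*FE,np.array([[.125,0,0],[-.16,0,0],[-.16,0,.075],[.125,0,.075]]))
    return [(proj(d,P(0,50,22)),(0,255,0)),(proj(d,P(5,55,22)),(0,0,255)),(proj(d,F),(255,255,0))]
d=load("side7");crop(d,290,140,390,200,7,"so7",ov(d))
d=load("top7");crop(d,330,170,400,280,5.4,"to7",ov(d))
E
```

```text
(no output)
```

View pics/so7.png

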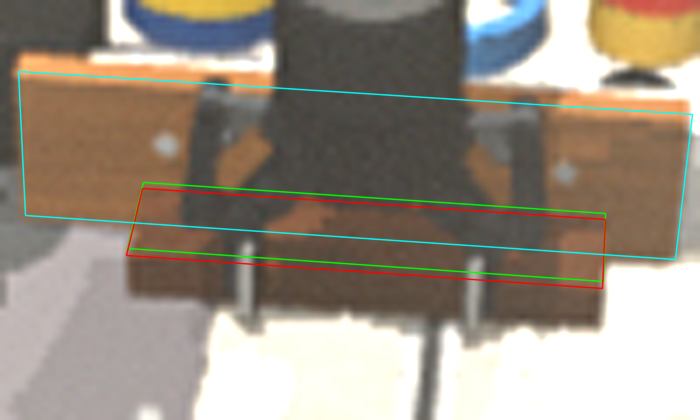

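View pics/to7.png

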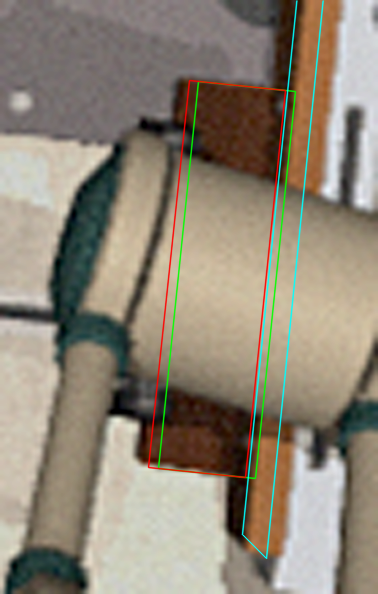

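```bash
cat > edge.py <<'E'
from mv import *
def edge(d,row,x0,x1,ch=None,sgn=1,w=1):
    f=d["frame"][row-w:row+w+1].astype(float).mean(0)
    g=f.mean(1) if ch is None else f[:,ch]
    g=cv2.GaussianBlur(g.reshape(1,-1),(0,0),0.8).ravel()
    dd=np.gradient(g)*sgn; i=x0+int(np.argmax(dd[x0:x1])); a,b,c=dd[i-1:i+2]
    return i+0.5*(a-c)/(a-2*b+c)
E
python3 - <<'E'
from edge import *
t3,t7=load("top3"),load("top7")
for d,nm,rows in ((t3,"t3",(186,192,198,240,246)),):
    for row in rows:
        print(nm,row,np.round(d["frame"][row,315:385].mean(1)).astype(int).tolist())
for row in (188,192,196,256,260,264): print("t7",row,np.round(t7["frame"][row,345:400].mean(1)).astype(int).tolist())
E
```

```text
t3 186 [64, 109, 134, 130, 129, 124, 126, 129, 126, 129, 134, 119, 46, 37, 30, 34, 35, 37, 35, 36, 37, 39, 35, 34, 34, 31, 35, 32, 39, 39, 47, 53, 61, 89, 82, 81, 82, 83, 81, 84, 83, 84, 83, 82, 83, 84, 79, 79, 79, 81, 80, 82, 84, 82, 79, 82, 80, 83, 81, 82, 77, 84, 77, 62, 55, 29, 18, 16, 19, 51]
t3 192 [88, 110, 131, 130, 129, 130, 127, 130, 129, 135, 126, 84, 21, 35, 37, 26, 39, 35, 31, 40, 34, 37, 35, 35, 38, 33, 31, 28, 29, 42, 43, 66, 85, 81, 82, 83, 83, 86, 83, 80, 84, 79, 83, 80, 81, 82, 80, 81, 80, 83, 80, 84, 83, 82, 81, 83, 79, 83, 84, 82, 83, 81, 80, 58, 50, 17, 19, 20, 39, 66]
t3 198 [92, 106, 132, 127, 128, 129, 125, 129, 131, 131, 102, 34, 28, 39, 43, 40, 38, 32, 35, 38, 36, 33, 40, 35, 34, 22, 34, 35, 39, 69, 110, 134, 132, 132, 133, 134, 133, 133, 131, 127, 134, 129, 127, 123, 122, 121, 126, 117, 102, 73, 71, 82, 81, 70, 70, 75, 76, 78, 74, 78, 80, 78, 58, 55, 15, 18, 25, 16, 50, 75]
t3 240 [127, 129, 132, 130, 134, 116, 27, 29, 37, 38, 35, 35, 34, 31, 30, 40, 40, 32, 44, 30, 26, 36, 38, 37, 65, 104, 125, 128, 129, 131, 132, 132, 126, 128, 129, 128, 132, 128, 124, 12
[... 1233 characters left out ...]
 122, 110, 80, 89, 84, 51, 30, 26, 37, 29, 28, 34, 19, 24, 18, 12, 18, 9, 23, 33, 53, 75, 63, 71, 71, 72, 68, 104, 141, 121, 76, 50, 69, 114, 137, 136, 112, 43, 65, 74, 80, 87, 85]
t7 260 [71, 56, 77, 126, 120, 121, 118, 119, 118, 128, 126, 127, 127, 126, 125, 123, 126, 127, 128, 129, 125, 126, 125, 131, 123, 104, 98, 20, 5, 19, 15, 34, 64, 69, 71, 74, 69, 66, 76, 113, 136, 129, 130, 131, 132, 131, 132, 132, 98, 42, 70, 76, 82, 80, 85]
t7 264 [59, 68, 108, 129, 125, 121, 120, 121, 128, 127, 127, 128, 128, 126, 126, 131, 124, 127, 127, 126, 127, 125, 127, 126, 128, 121, 94, 4, 12, 14, 22, 50, 73, 70, 73, 69, 66, 63, 101, 136, 134, 130, 132, 132, 126, 132, 134, 120, 58, 49, 69, 75, 83, 88, 88]
```

```bash
python3 - <<'E'
from edge import *
def vedge(d,col,y0,y1,sgn=1,w=1):
    f=d["frame"][:,col-w:col+w+1].astype(float).mean((1,2))
    g=cv2.GaussianBlur(f.reshape(-1,1),(0,0),0.7).ravel(); dd=np.gradient(g)*sgn
    i=y0+int(np.argmax(dd[y0:y1])); a,b,c=dd[i-1:i+2]; return i+0.5*(a-c)/(a-2*b+c)
s0,s2,s7=load("side0"),load("side2"),load("side7")
# fence bottom in s2/s7/s0
for d,nm in ((s2,"s2"),(s7,"s7")):
  for cols in ((296,300,304,308,330,345,360,374,378,382,385),):
    e=np.array([vedge(d,c,163,182,1) for c in cols]); P=deproj(d,np.c_[cols,e],0); print(nm,"fence",np.round(e,1).tolist(),np.round([tofence(p)[1]*1000 for p in P],1).tolist())
cols=(312,316,320,332,336,340,344,348,352,362,366,370,373)
e=np.array([vedge(s7,c,178,192,1) for c in cols]); P=deproj(s7,np.c_[cols,e],0); print("blankfront",np.round(e,1).tolist(),np.round([tofence(p)*1000 for p in P],1).tolist())
# initial blank in s0
cols=(306,315,325,335,345,355,365,373)
e=np.array([vedge(s0,c,198,212,1) for c in cols]); P=deproj(s0,np.c_[cols,e],0); print("blank0",np.round(e,1).tolist(),np.round([tofence(p)*1000 for p in P],1).tolist())
t3,t7=load("top3"),load("top7")
rows=list(range(184,192))+list(range(246,257)); 
for nm,d,a,b,s in(("fence3",t3,368,384,-1),("blank7",t7,352,368,-1)):
  for r in rows:
    e=edge(d,r,a,b,sgn=s,w=0); z=0 if nm=="fence3" else .022; print(nm,r,round(e,2),np.round(tofence(deproj(d,[e,r],z)[0])*1000,1).tolist(),end=" | ")
  print()
E
```

```text
s2 fence [176.4, 172.0, 172.0, 172.6, 181.2, 175.0, 176.5, 177.8, 177.9, 177.6, 177.4] [30.9, 6.5, 5.1, 7.1, 43.3, 6.1, 8.8, 10.6, 9.3, 6.6, 4.3]
s7 fence [176.2, 172.0, 172.1, 172.2, 170.5, 169.8, 180.6, 172.6, 177.4, 177.6, 177.4] [30.2, 6.9, 5.7, 4.7, -12.2, -21.2, 29.4, -16.5, 7.1, 6.4, 4.4]
blankfront [182.1, 182.2, 183.8, 184.8, 184.8, 184.7, 185.8, 187.0, 186.1, 186.8, 186.5, 186.6, 186.7] [[59.1, 54.0], [47.2, 53.0], [34.4, 59.7], [-1.4, 60.3], [-13.2, 59.1], [-24.9, 56.9], [-37.0, 61.1], [-49.1, 65.3], [-60.6, 59.8], [-89.9, 59.6], [-101.6, 56.7], [-113.3, 56.1], [-122.0, 55.3]]
blank0 [203.2, 203.9, 204.7, 205.2, 206.1, 207.0, 208.0, 208.6] [[62.8, 154.2], [37.4, 154.4], [9.2, 154.6], [-18.7, 153.5], [-46.7, 154.1], [-74.5, 154.7], [-102.2, 155.7], [-124.3, 155.7]]
fence3 184 379.82 [79.4, 9.1] | fence3 185 379.68 [76.5, 9.2] | fence3 186 379.38 [73.6, 9.8] | fence3 187 379.52 [70.8, 9.1] | fence3 188 378.56 [67.7, 11.5] | fence3 189 378.64 [64.9, 11.0] | fence3 190 378.82 [62.1, 10.2] | fence3 191 378.75 [59.3, 10.1] | fence3 246 373.14 [-97.4, 10.0] | fence3 247 372.99 [-
[... 276 characters left out ...]
 [-122.9, 10.0] | fence3 256 372.08 [-125.8, 10.1] | 
blank7 184 362.09 [72.1, 61.9] | blank7 185 361.88 [69.3, 62.1] | blank7 186 361.63 [66.5, 62.6] | blank7 187 361.77 [63.7, 61.9] | blank7 188 361.4 [60.8, 62.6] | blank7 189 361.24 [58.0, 62.8] | blank7 190 361.18 [55.2, 62.6] | blank7 191 361.17 [52.5, 62.4] | blank7 246 358.72 [-99.9, 53.3] | blank7 247 353.17 [-104.3, 68.3] | blank7 248 355.16 [-106.5, 62.5] | blank7 249 355.16 [-109.2, 62.3] | blank7 250 354.96 [-112.0, 62.5] | blank7 251 354.82 [-114.8, 62.6] | blank7 252 354.63 [-117.6, 62.9] | blank7 253 354.47 [-120.4, 63.0] | blank7 254 354.56 [-123.1, 62.5] | blank7 255 355.32 [-125.6, 60.1] | blank7 256 361.87 [-126.4, 41.8] |
```

Both views agree that the blank lies parallel to the fence, with about 50 to 52 mm from the fence foot to the blank's front in each camera. The push force is steady at 5 to 6 N and centred. The blank is seated, so I back off.

>>> {"op": "carry_out", "data": {"plan": [0,0,0,0.3,0,0,1,0,0,0,1.0,0,0,1,0,0,0,1.5,0,0,1,0,0,0,0,0,-3.0,1,0,0,0,0,0,-4.0,0.5,0,0,0,0,0,-3.0,0,0,0,0,0,0,0,-1]}}

```text
clock: 15.92
position: [0.5289, -0.0413, 0.1229]
ee_rot: [-0.001, 0.735, 0.678, -0.001]
contact_force: [0.2, -0.4, -0.4]
width: 0.0323
```

```bash
python3 - <<'E'
from mv import *
show(); plan([.5216,.238,.13],1.4867,7)
grab("side","8");crop(load("side8"),290,130,390,200,7,"sc8")
grab("top","8")
E
```

```text
t 15.925 p [ 0.5289 -0.0413  0.1229] yaw 1.4889 tilt [-0.0025  0.0012 -1.    ] F [ 0.17 -0.38 -0.42] w 0.0323 q [-2.100e-01  3.220e-01  1.799e+00  1.000e-03  1.023e+00 -1.280e-01]
[-0.0, -0.0, 0.0] [3.97, -0.43, -0.1]
[-0.0, -0.0, 0.0] [3.97, -0.43, -0.1]
[-0.0, -0.0, 0.0] [3.97, -0.43, -0.1]
[-0.0, -0.0, 0.0] [3.97, -0.43, -0.1]
[-0.0, -0.0, 0.0] [3.97, -0.44, -0.1]
[-0.0, -0.0, 0.0] [3.97, -0.44, -0.1]
[-0.0, -0.0, 0.0] [3.97, -0.44, -0.1]
```

View pics/sc8.png

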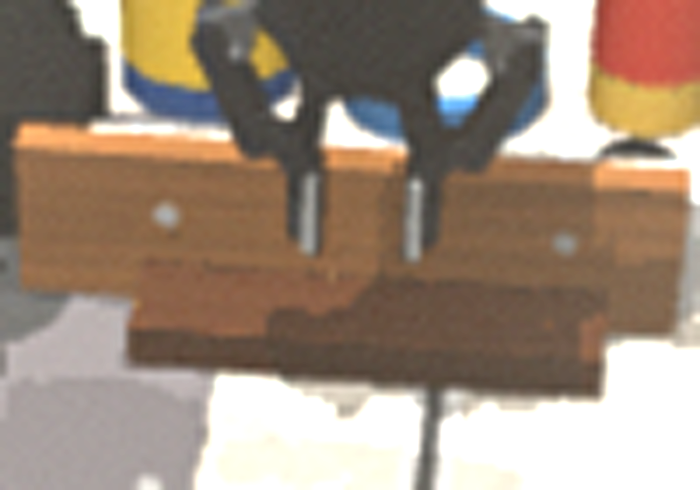

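The blank looks flush along its whole length (crop (130–605, 265–395)). Now I go behind the featherboard's tail with the jaws shut.

>>> {"op": "carry_out", "data": {"plan": [0,0,0,3.0,-0.4,0,-1,0,0,0,4.5,-0.4,0,-1,0,0,0,5.0,-0.5,0,-1,0,0,0,5.0,-0.5,0,-1,0,0,0,4.5,-0.5,0,-1,0,0,0,3.5,-0.4,0,-1,0,0,0,2.0,-0.3,0,-1,0,0,0,0,0,0,-1]}}

```text
clock: 17.02
position: [0.5117, 0.2435, 0.1067]
ee_rot: [-0.01, 0.736, 0.677, -0.013]
contact_force: [-0.5, -0.2, -0.2]
width: 0.0
```

```bash
python3 - <<'E'
from mv import *
show(); plan([.5216,.238,.05],1.4867,4)
grab("top","9");crop(load("top9"),200,170,360,280,5,"tc9")
E
```

```text
t 17.025 p [0.5117 0.2435 0.1067] yaw 1.4879 tilt [-0.0318 -0.003  -0.9995] F [-0.47 -0.24 -0.15] w 0.0 q [0.317 0.399 1.72  0.008 1.054 0.396]
[-0.008, 0.001, 0.0] [-0.11, 0.3, 1.41]
[-0.008, 0.001, 0.0] [-0.11, 0.29, 1.41]
[-0.008, 0.001, 0.0] [-0.11, 0.28, 1.41]
[-0.008, 0.001, 0.0] [-0.11, 0.27, 1.42]
```

View pics/tc9.png

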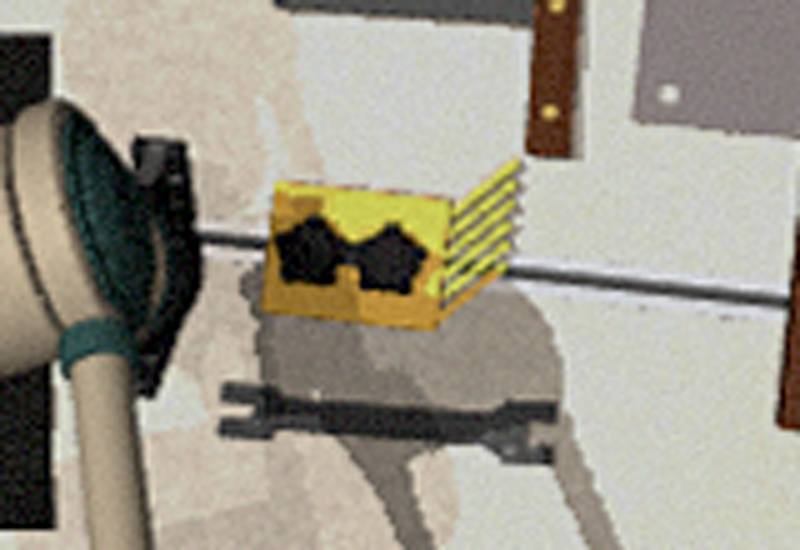

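>>> {"op": "carry_out", "data": {"plan": [-0.01,0,0,-0.1,0.35,1.6,-1,-0.01,0,0,-0.1,0.3,2.0,-1,-0.008,0,0,0,0.2,1.8,-1,-0.004,0,0,0,0.1,0.9,-1,0,0,0,0,0,0,-1,0,0,0,0,0,0,-1]}}

```text
clock: 17.82
position: [0.5189, 0.2328, 0.0395]
ee_rot: [0.003, 0.738, 0.675, -0.005]
contact_force: [0.0, 0.2, 0.4]
width: -0.0004
```

```bash
python3 - <<'E'
from mv import *
show(); plan([.5216,.236,.033],1.4867,2)
grab("side","10");crop(load("side10"),290,180,400,310,4.6,"sc10")
E
```

```text
t 17.825 p [0.5189 0.2328 0.0395] yaw 1.4825 tilt [-0.0042 -0.0107 -0.9999] F [0.   0.19 0.37] w -0.0004 q [ 0.305  0.471  1.805 -0.012  0.873  0.401]
[-0.002, 0.006, -0.002] [0.18, 0.12, 0.32]
[-0.002, 0.006, -0.002] [0.17, 0.12, 0.32]
```

View pics/sc10.png

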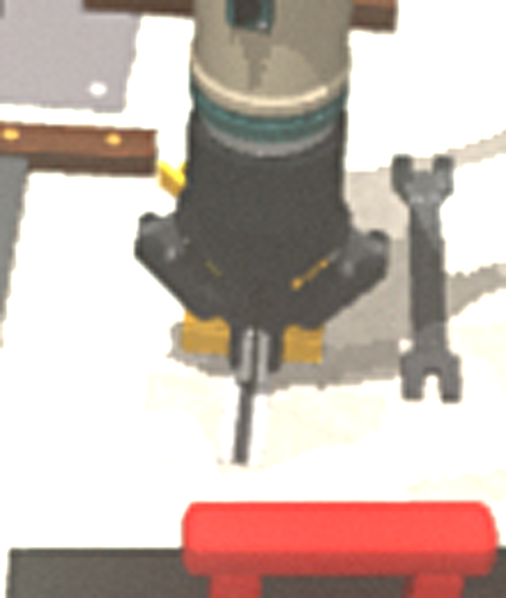

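The shut fingers stand just behind the middle of the yellow tail (crop (252, 370)), with the tail edge at about (250, 350).

>>> {"op": "carry_out", "data": {"plan": [-0.002,0.006,-0.002,0.15,0,0.3,-1,-0.002,0.005,-0.002,0,0,0.25,-1,0,0,0,0,0,0,-1]}}

```text
clock: 18.25
position: [0.5198, 0.2348, 0.035]
ee_rot: [0.001, 0.736, 0.677, 0.002]
contact_force: [-0.6, 0.2, -0.6]
width: -0.0003
```

```bash
cat >> mv.py <<'E'
NY=np.array([np.sin(0.0841),np.cos(0.0841),0])  # fence y in world (a=-0.0841)
def feel(n=0):
    """static reading, optionally averaged over n camera-time steps of 0.05 s"""
    from rig import eyes
    L=[]
    s,p,r=cur(); L.append((np.array(s["contact_force"])@NY,p))
    for i in range(n):
        eyes.get_image("side"); s,p,r=cur(); L.append((np.array(s["contact_force"])@NY,p))
    f=np.array([l[0] for l in L]); q=np.mean([l[1] for l in L],0)
    s,p,r=cur(); print("t",round(s["clock"],3),"Fn",np.round(f,2).tolist(),"mean",round(f.mean(),2),"fenceXY mm",np.round(tofence(q)*1000,2),"z",round(q[2],4),"yaw",round(yaw(r),4),"tilt",np.round(r.as_matrix()[:2,2],4),"F",np.round(s["contact_force"],1))
E
python3 - <<'E'
from mv import *
show(); feel(2); plan([.5206,.228,.033],1.4867,1)
E
```

```text
t 18.25 p [0.5198 0.2348 0.035 ] yaw 1.4871 tilt [ 0.0036  0.0014 -1.    ] F [-0.64  0.22 -0.63] w -0.0003 q [0.302 0.474 1.815 0.    0.849 0.385]
t 18.35 Fn [0.16, -0.39, -0.08] mean -0.11 fenceXY mm [-60.56 375.52] z 0.0351 yaw 1.4871 tilt [0.0039 0.0014] F [ 0.4 -0.1  0.2]
[0.004, -0.002, 0.0] [-0.67, 0.12, 0.21]
```

>>> {"op": "carry_out", "data": {"plan": [0.003,0,0,-0.3,0,0.1,-1,0,0,0,-0.3,0,0,-1,0,0,0,-0.3,0,0,-1,0,0,0,-0.3,0,0,-1,0,0,0,-0.3,0,0,-1,0,0,0,-0.3,0,0,-1,0,0,0,-0.3,0,0,-1,0,0,0,-0.3,0,0,-1]}}

```text
clock: 19.35
position: [0.5192, 0.2227, 0.0344]
ee_rot: [-0.008, 0.74, 0.672, 0.011]
contact_force: [-0.9, 10.4, -1.8]
width: -0.0001
```

```bash
python3 - <<'E'
from mv import *
feel(4); show()
E
```

```text
t 19.55 Fn [10.3, 10.23, 10.8, 9.37, 10.36] mean 10.21 fenceXY mm [-60.25 363.37] z 0.0344 yaw 1.4739 tilt [0.0056 0.0274] F [-0.6 10.4 -1.4]
t 19.55 p [0.5192 0.2227 0.0344] yaw 1.4739 tilt [ 0.0056  0.0274 -0.9996] F [-0.57 10.44 -1.42] w -0.0002 q [0.267 0.464 1.837 0.034 0.828 0.341]
```

>>> {"op": "carry_out", "data": {"plan": [0.006,-0.02,-0.01,-0.5,0,0,-1,0,-0.01,-0.005,-0.6,0,0,-1,0,-0.008,-0.003,-0.6,0,0,-1,0,-0.008,-0.003,-0.6,0,0,-1]}}

```text
clock: 20.05
position: [0.5184, 0.2138, 0.0342]
ee_rot: [-0.003, 0.738, 0.675, 0.003]
contact_force: [-0.9, 12.1, -2.7]
width: -0.0003
```

```bash
python3 - <<'E'
from mv import *
feel(4); show(); plan([*fw(-.0603,.330),.034],1.4867,5)
E
```

```text
t 20.25 Fn [12.03, 11.34, 11.57, 11.04, 10.88] mean 11.37 fenceXY mm [-60.28 354.23] z 0.0342 yaw 1.4828 tilt [0.0003 0.008 ] F [-0.6 11.  -3. ]
t 20.25 p [0.5184 0.2135 0.0342] yaw 1.4828 tilt [ 3.e-04  8.e-03 -1.e+00] F [-0.61 10.97 -2.96] w 0.0002 q [0.262 0.464 1.838 0.01  0.837 0.343]
[-0.0, -0.002, -0.001] [-0.48, 0.0, 0.0]
[-0.0, -0.002, -0.001] [-0.48, 0.0, 0.0]
[-0.0, -0.002, -0.001] [-0.48, 0.0, 0.0]
[-0.0, -0.002, -0.001] [-0.48, 0.0, 0.0]
[-0.0, -0.002, -0.001] [-0.48, 0.0, 0.0]
```

>>> {"op": "carry_out", "data": {"plan": [0,-0.008,-0.003,-0.7,0,0,-1,0,-0.006,-0.003,-1.0,0,0,-1,0,-0.006,-0.003,-1.0,0,0,-1,0,-0.006,-0.003,-1.0,0,0,-1,0,-0.006,-0.003,-1.0,0,0,-1,0,-0.006,-0.003,-1.0,0,0,-1,0,-0.006,-0.003,-1.0,0,0,-1,0,-0.006,-0.003,-1.0,0,0,-1,0,-0.006,-0.003,-0.7,0,0,-1,0,-0.006,-0.003,-0.5,0,0,-1]}}

```text
clock: 21.5
position: [0.5134, 0.1575, 0.0342]
ee_rot: [-0.002, 0.738, 0.674, 0.006]
contact_force: [-0.9, 13.0, -1.9]
width: -0.0001
```

```bash
python3 - <<'E'
from mv import *
feel(2); show(); plan([*fw(-.0603,.220),.034],1.4867,10)
grab("top","11");crop(load("top11"),260,170,400,280,5,"tc11")
E
```

```text
t 21.6 Fn [12.87, 10.95, 11.6] mean 11.8 fenceXY mm [-60.55 297.87] z 0.0342 yaw 1.4807 tilt [0.0071 0.0105] F [-0.  11.6 -1.7]
t 21.6 p [0.5134 0.1573 0.0343] yaw 1.4807 tilt [ 0.0071  0.0105 -0.9999] F [-0.02 11.64 -1.73] w 0.0004 q [0.162 0.435 1.896 0.013 0.802 0.243]
[0.001, -0.001, -0.001] [-0.78, 0.01, -0.01]
[0.001, -0.001, -0.001] [-0.78, 0.01, -0.01]
[0.001, -0.001, -0.001] [-0.78, 0.01, -0.0]
[0.001, -0.001, -0.001] [-0.78, 0.01, -0.0]
[0.001, -0.001, -0.001] [-0.78, 0.01, -0.0]
[0.001, -0.001, -0.001] [-0.78, 0.0, -0.0]
[0.001, -0.001, -0.001] [-0.78, 0.0, -0.0]
[0.001, -0.001, -0.001] [-0.78, 0.0, -0.0]
[0.001, -0.001, -0.001] [-0.78, 0.0, 0.0]
[0.001, -0.001, -0.001] [-0.78, 0.0, 0.0]
```

View pics/tc11.png

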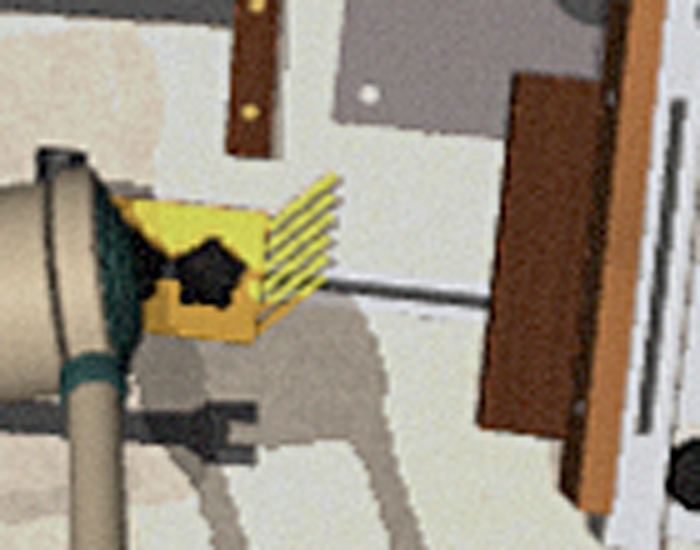

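>>> {"op": "carry_out", "data": {"plan": [0.005,-0.008,-0.004,-0.8,0,0,-1,0,-0.006,-0.003,-1.0,0,0,-1,0,-0.006,-0.003,-1.0,0,0,-1,0,-0.006,-0.003,-1.0,0,0,-1,0,-0.006,-0.003,-1.0,0,0,-1,0,-0.006,-0.003,-1.0,0,0,-1,0,-0.006,-0.003,-1.0,0,0,-1,0,-0.006,-0.003,-1.0,0,0,-1,0,-0.006,-0.003,-1.0,0,0,-1,0,-0.006,-0.003,-0.7,0,0,-1]}}

```text
clock: 22.9
position: [0.5077, 0.0926, 0.0342]
ee_rot: [-0.001, 0.739, 0.674, 0.006]
contact_force: [1.7, 11.2, -2.1]
width: -0.0004
```

```bash
python3 - <<'E'
from mv import *
feel(0); 
grab("top","12");crop(load("top12"),280,170,400,280,5,"tc12")
grab("side","12");crop(load("side12"),270,130,400,250,5,"sc12")
feel(0)
E
```

```text
t 22.9 Fn [11.29] mean 11.29 fenceXY mm [-60.76 232.83] z 0.0342 yaw 1.4788 tilt [0.0078 0.0086] F [ 1.7 11.2 -2.1]
t 23.0 Fn [9.26] mean 9.26 fenceXY mm [-60.79 232.37] z 0.0342 yaw 1.4792 tilt [0.0077 0.0077] F [ 0.6  9.2 -2.1]
```

View pics/tc12.png

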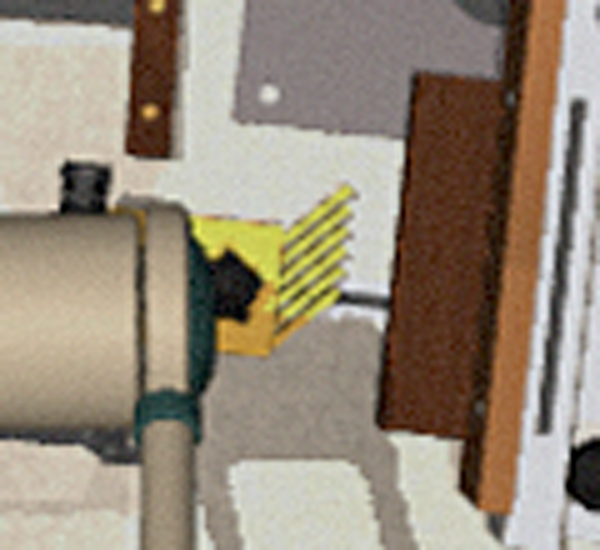

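View pics/sc12.png

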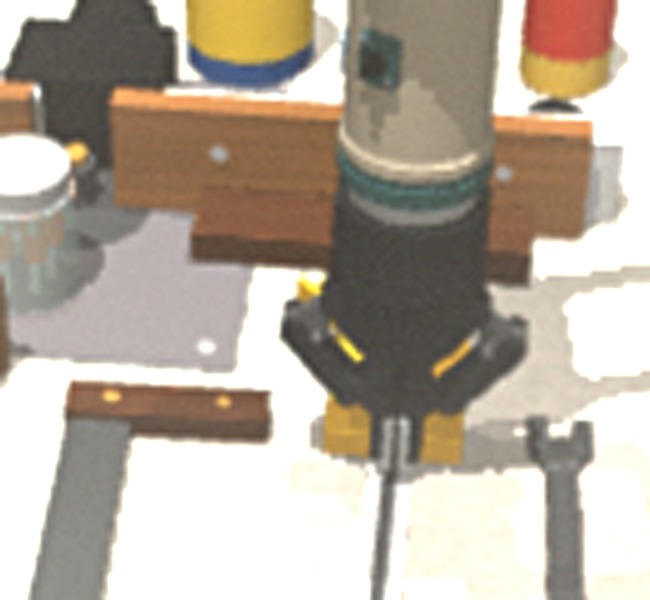

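>>> {"op": "carry_out", "data": {"plan": [0.006,-0.008,-0.004,-0.5,0,0,-1,0,-0.005,-0.003,-0.5,0,0,-1,0,-0.005,-0.003,-0.5,0,0,-1,0,-0.005,-0.003,-0.5,0,0,-1,0,-0.005,-0.003,-0.5,0,0,-1,0,-0.005,-0.003,-0.5,0,0,-1]}}

```text
clock: 23.75
position: [0.5067, 0.0798, 0.0342]
ee_rot: [-0.002, 0.739, 0.674, 0.005]
contact_force: [1.2, 12.3, -0.4]
width: -0.0001
```

```bash
python3 - <<'E'
from mv import *
feel(4)
E
```

```text
t 23.95 Fn [12.34, 11.61, 12.21, 10.77, 9.91] mean 11.37 fenceXY mm [-60.74 219.74] z 0.0342 yaw 1.4784 tilt [0.0049 0.0087] F [ 0.6  9.9 -1.2]
```

>>> {"op": "carry_out", "data": {"plan": [0.004,-0.008,-0.004,-0.4,0,0,-1,0,-0.005,-0.003,-0.5,0,0,-1,0,-0.005,-0.003,-0.5,0,0,-1,0,-0.005,-0.003,-0.5,0,0,-1]}}

```text
clock: 24.45
position: [0.506, 0.0723, 0.0342]
ee_rot: [-0.002, 0.739, 0.674, 0.004]
contact_force: [0.3, 11.4, -0.9]
width: 0.0
```

```bash
python3 - <<'E'
from mv import *
feel(0); grab("top","13"); feel(0); d=load("top13"); crop(d,310,170,400,270,6,"tc13")
E
```

```text
t 24.45 Fn [11.4] mean 11.4 fenceXY mm [-60.72 212.5 ] z 0.0342 yaw 1.4784 tilt [0.0028 0.0086] F [ 0.3 11.4 -0.9]
t 24.5 Fn [11.68] mean 11.68 fenceXY mm [-60.73 212.27] z 0.0342 yaw 1.4785 tilt [0.0028 0.0083] F [ 1.5 11.6 -1.5]
```

View pics/tc13.png

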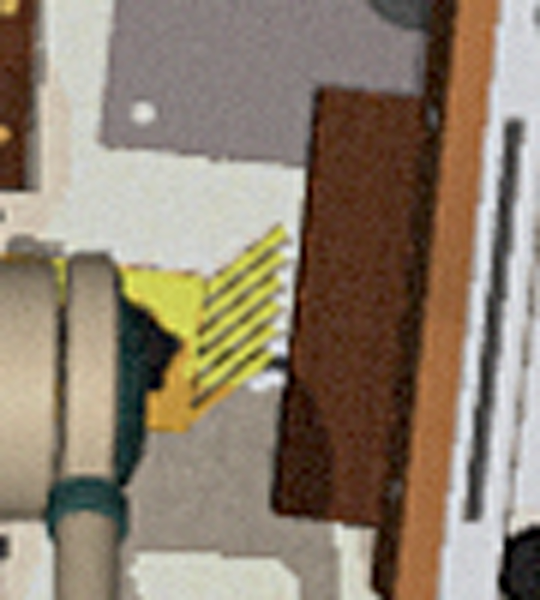

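>>> {"op": "carry_out", "data": {"plan": [0.002,-0.007,-0.004,-0.4,0,0,-1,0,-0.005,-0.003,-0.4,0,0,-1,0,-0.005,-0.003,-0.4,0,0,-1]}}

```text
clock: 24.88
position: [0.5058, 0.0689, 0.0342]
ee_rot: [-0.002, 0.739, 0.674, 0.004]
contact_force: [2.1, 12.5, -1.8]
width: 0.0003
```

```bash
python3 - <<'E'
from mv import *
feel(2)
E
```

```text
t 24.975 Fn [12.61, 11.15, 11.4] mean 11.72 fenceXY mm [-60.72 208.94] z 0.0342 yaw 1.4785 tilt [0.0023 0.0081] F [ 0.6 11.4 -1.3]
```

>>> {"op": "carry_out", "data": {"plan": [0.002,-0.007,-0.004,-0.4,0,0,-1,0,-0.005,-0.003,-0.4,0,0,-1,0,-0.005,-0.003,-0.4,0,0,-1]}}

```text
clock: 25.35
position: [0.5055, 0.0656, 0.0342]
ee_rot: [-0.002, 0.739, 0.674, 0.003]
contact_force: [0.7, 12.0, -1.4]
width: -0.0002
```

```bash
python3 - <<'E'
from mv import *
feel(2)
E
```

```text
t 25.45 Fn [12.06, 12.47, 11.14] mean 11.89 fenceXY mm [-60.72 205.66] z 0.0342 yaw 1.4786 tilt [0.0017 0.0079] F [ 0.3 11.2 -2. ]
```

>>> {"op": "carry_out", "data": {"plan": [0.001,-0.007,-0.004,-0.4,0,0,-1,0,-0.005,-0.003,-0.4,0,0,-1]}}

```text
clock: 25.7
position: [0.5053, 0.064, 0.0342]
ee_rot: [-0.003, 0.739, 0.674, 0.004]
contact_force: [1.7, 15.9, -2.2]
width: -0.0002
```

```bash
python3 - <<'E'
from mv import *
feel(2); grab("top","14"); d=load("top14"); crop(d,310,190,380,250,8,"tc14")
E
```

```text
t 25.8 Fn [15.96, 13.78, 13.91] mean 14.55 fenceXY mm [-60.73 204.15] z 0.0342 yaw 1.478 tilt [0.0019 0.0085] F [ 1.7 13.8 -1.7]
```

View pics/tc14.png

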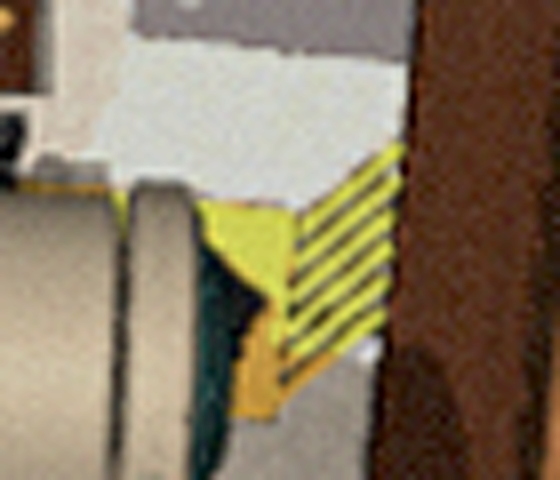

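>>> {"op": "carry_out", "data": {"plan": [0.001,-0.007,-0.004,-0.4,0,0,-1]}}

```text
clock: 25.98
position: [0.5053, 0.0639, 0.0342]
ee_rot: [-0.003, 0.739, 0.673, 0.004]
contact_force: [2.2, 16.7, -1.1]
width: -0.0002
```

```bash
python3 - <<'E'
from mv import *
feel(2)
E
```

```text
t 26.075 Fn [16.79, 15.68, 15.87] mean 16.11 fenceXY mm [-60.72 204.  ] z 0.0342 yaw 1.4777 tilt [0.0014 0.0087] F [ 0.9 15.9 -1.3]
```

>>> {"op": "carry_out", "data": {"plan": [0.001,-0.007,-0.004,-0.5,0,0,-1]}}

```text
clock: 26.2
position: [0.5053, 0.0633, 0.0342]
ee_rot: [-0.003, 0.74, 0.673, 0.004]
contact_force: [1.8, 18.9, -2.4]
width: 0.0002
```

```bash
python3 - <<'E'
from mv import *
feel(2)
E
```

```text
t 26.3 Fn [19.02, 18.22, 17.66] mean 18.3 fenceXY mm [-60.71 203.36] z 0.0342 yaw 1.4767 tilt [0.0013 0.0101] F [ 1.6 17.6 -1.6]
```

Pushing now takes 18.3 to 19.0 N against a steady drag of 11.8 to 12.1 N, so the spring pressure is about 6.5 to 6.9 N. I back off from the tail.

>>> {"op": "carry_out", "data": {"plan": [0,0,0,0.3,0,0,-1,0,0,0,0.6,0,0,-1,0,0,0,1.5,0,0,-1,0,0,0,1.0,0,0,-1,0,0,0,0.5,0,-2.0,-1,0,0,0,1.0,0,-4.0,-1,0,0,0,2.0,0,-4.0,-1,0,0,0,4.0,0,-2.0,-1,0,0,0,3.0,0,0,-1]}}

```text
clock: 27.42
position: [0.5184, 0.206, 0.1594]
ee_rot: [-0.003, 0.74, 0.672, 0.003]
contact_force: [0.4, -0.9, 0.1]
width: -0.0
```

```bash
python3 - <<'E'
from edge import *
show()
grab("top","15"); d=load("top15"); crop(d,290,150,400,270,5,"tc15")
grab("side","15"); d=load("side15"); crop(d,270,120,400,250,4.6,"sc15")
E
```

```text
t 27.425 p [0.5184 0.206  0.1594] yaw 1.4752 tilt [ 5.0e-04  9.3e-03 -1.0e+00] F [ 0.35 -0.91  0.05] w -0.0 q [0.248 0.32  1.696 0.01  1.123 0.339]
```

View pics/tc15.png

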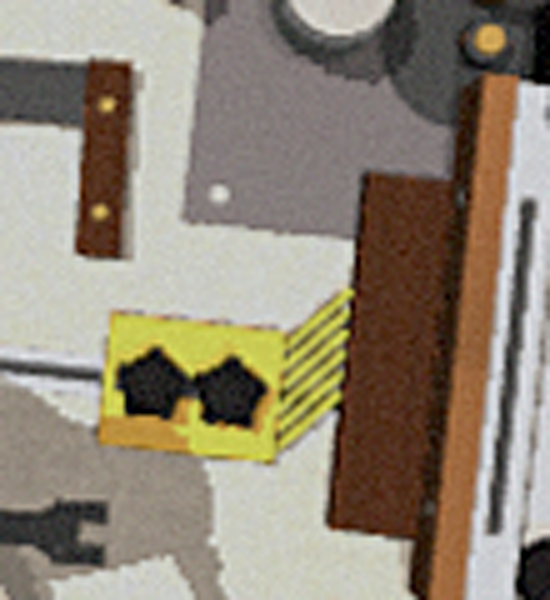

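View pics/sc15.png

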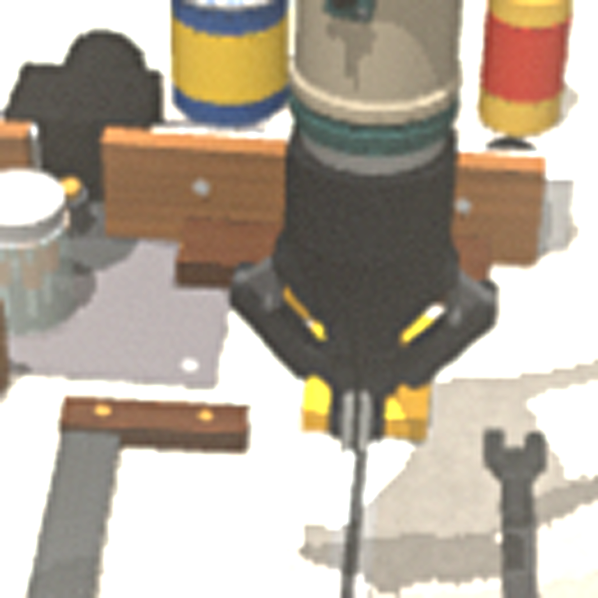

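```bash
python3 - <<'E'
from edge import *
t=load("top15"); t8=load("top3")
rows=[186,188,190,192,194,196,198,200]+[238,240,242,244,246,248,250,252]
a=np.array([tofence(deproj(t,[edge(t,r,350,368,sgn=-1,w=1),r],.022)[0])*1000 for r in rows])
print("blank front line far/near:",np.median(a[:8,1]).round(1),np.median(a[8:,1]).round(1))
f=np.array([tofence(deproj(t8,[edge(t8,r,368,384,sgn=-1,w=1),r],0)[0])*1000 for r in rows])
print("fence foot far/near:",np.median(f[:8,1]).round(1),np.median(f[8:,1]).round(1))
# blank ends along x
for nm,x in (("c1",355),("c2",358)):
    g=cv2.GaussianBlur(t["frame"][:,x+3:x+9].astype(float).mean((1,2)).reshape(-1,1),(0,0),.8).ravel(); dd=np.gradient(g)
    top=175+np.argmin(dd[175:195]); bot=245+np.argmax(dd[245:265]); 
    print(nm,top,bot,[np.round(tofence(deproj(t,[x+6,r],.022)[0])*1000,0).tolist() for r in (top,bot)])
E
```

```text
blank front line far/near: 62.9 62.8
fence foot far/near: 10.0 10.0
c1 184 256 [[72.0, 65.0], [-127.0, 44.0]]
c2 184 256 [[73.0, 57.0], [-126.0, 36.0]]
```

```bash
python3 - <<'E'
from rig import manip
from mv import *
show(); print(manip.sign_off())
E
```

```text
t 27.525 p [0.5177 0.2071 0.1579] yaw 1.478 tilt [-0.0016  0.0098 -1.    ] F [ 0.31  0.26 -0.43] w 0.0001 q [0.25  0.322 1.697 0.011 1.122 0.338]
the job is handed in; nothing more can be done
None
```

I did the three steps in the order asked and handed the job in at 27.5 s of the 72 s allowed.

**Push block:** I lifted it by its handle and set it down flat, well inside the edges of the black mat. The pictures taken after release show it level.

**Blank:** I pushed it with two fingertips until it stopped against the fence, at about 6 N. It is parallel to the fence (front line 62.9 mm at the far end and 62.8 mm at the near end) and centred at about x = -27 mm.

**Featherboard:** I pushed it from the tail.
- The drag before the fingers touched averaged about 11.8 to 12.1 N.
- The last push read about 18.3 to 19.0 N, which leaves about 6.5 to 6.9 N of spring pressure.
- After I backed off, the last pictures still show the fingers on the blank. The hand is clear of everything, and I saw no other bench item moved.

**Checks that disagreed or were not made:**
- **Fence position:** the two cameras disagree by a few millimetres. The top view gives about 53 mm from the fence foot to the blank's front, where a flush blank should give 50 mm. The side view gives 50 to 52 mm. I relied on the solid stop felt against the fence to judge it flush.
- **Spring pressure:** I did not measure it again after letting go. It rests on the drag difference, with sensor noise of about 0.7 N.

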